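# Stand up the coil and hang it on the spring-balanced arm

## Robot

A 6-joint arm with a two-finger parallel gripper is mounted at the origin on the work surface. World frame = base frame: x ahead of the robot, y to its left, z up, the work surface at z = 0. Lengths are in mm, angles in rad, forces in N, time in s.
With the tool pointing down it reaches from about 325 to 900 mm from the base axis. Payload 6.1 kg.
Tool frame: the origin (TCP) lies on the centre line of the jaws, within the pads' length; the fingertips stand 19 mm ahead of it and the grasp point (between the pads) is the TCP; z points along the fingers, x is the direction in which the jaws open and shut, and the axes are right-handed (so a half turn about z gives the same grasp; the last joint's range is limited). The gripper opens to 85 mm and grips with 20 to 120 N. Pads are 22 mm wide; open, the fingers measure 114 mm over their backs; the gripper's body (76 mm by 85 mm) begins 54 mm behind the grasp point. The pads swing forward as they close: fully open they stand 13 mm farther back than shut.
Start: joints at [1.204, 0.22, 1.526, -0, 1.395, -0.126], TCP at [149.049, 606.96, 250.3] pointing down, gripper open.
Joint ranges: [-2.98, 2.98], [-0.91, 2.08], [0.09, 2.57], [-1.24, 4.39], [0.2, 2.65], [-2.68, 2.68]. Speed limits (rad/s): [2.57, 2.57, 3.01, 3.14, 3.14, 3.14].

## Interface

Orientations are given as a unit quaternion [x, y, z, w].
In Python, from rig import bot gives the robot as it stands. The module is installed in compiled form; this text tells all that it offers.
- The arm moves only by the tool servo_tool, never from a script. Its argument "motion" is a list of rows, each a list of 5 numbers: the opening, from 0 (shut) to 1 (fully open), then the shift along the tool's x, y, z in mm, then the turn about the tool's z in rad. A call has 1 to 8 rows; each row is the pose to reach, as a shift and turn from the pose commanded when the call began, along the tool's axes at that moment; what a row does not reach only later rows make up. A row lasts 1/12 s, in which the tool goes at most 41.7 mm and 7.16 degrees, less where a joint would pass 70% of its speed; a pose out of reach is approached as far as the arm can. A call with a gripper value outside its range is refused whole. The fingers move at their own pace and stop on an object; the grip force is fixed at half the most. Time passes only in rows, so rows that repeat a pose let the fingers close. It gives the time, the measured TCP pose, the force and the opening at its end, in the units of the state.
- bot.read_state(): the state, without advancing time (a new reading comes with each control period).
- bot.grab_frame(name): name is "scene" or "top" or "wrist"; returns the picture (420x560x3 uint8, red, green, blue); there is no depth.
- bot.get_calibration(name): a dict with "mtx" (3x3 intrinsics, pixels), "R" (3x3) and "t" (3): a world point X has camera coordinates R X + t; the wrist camera has in their place "T_tool_cam" (4x4, takes a point from camera to tool coordinates, whose origin is the TCP and whose axes are the tool frame's). Camera axes: x right, y down, z forward; pixel columns grow to the right and rows downward; lengths in mm; the calibration is good to about 2 mm. A picture is of the moment at which its call begins: read the wrist's pose just before it. get_calibration takes no time and is no camera call.
- bot.close_job(): hands the job in, once; it reports no verdict.
The state is a dict: "time": time; "q": joint angles; "qd": joint speeds; "effort": joint torques, N m; "position": TCP position; "orientation": TCP orientation; "force": force on the tool from outside, world axes, zero at the start; "ft_torque": the same for the moment, N m; "opening": opening from 0.0 (shut) to 1.0 (fully open).
Only numpy, scipy, OpenCV 4.12 (cv2) and the standard library are available. Lean on these libraries where they do the work, as an engineer would, in place of code of your own. Each camera call takes 0.05 s, during which the arm holds its last target. There are 200 camera calls.

## Task

Lift the copper coil out of its sloping wooden rest, stand it upright in the middle of the green-topped block and let go of it; then take it by its black knob and hang it by its brass collar in the fork of the blue balancer arm. Let the arm sink slowly and keep hold until it carries the whole coil and has come to rest, and only then let go gently, so that the arm neither drops nor springs up; the coil must hang there upright and still, and the other things on the bench must be left alone.

Things in the scene. Friction and masses are not known exactly. Their poses are not given: they have to be found in the camera images.
- coil_winding (a point): Loose copper coil with a red square foot and a black knob, 196 mm long, 0.29 to 0.67 kg. Point on its axis, mid winding, 58 mm above the foot; z along the axis to the knob. Along the axis from the foot: foot flange 70x70 mm, 0-8; winding 44 mm across, 8-108, with a red end ring, 108-114; steel neck 14 across, 114-148; brass collar 40 across, 148-154; knob 26 across, 154-196.
- coil_knob (a point): Point on the coil's axis in the middle of its black knob, 175 mm above the coil's foot, 21 mm above the knob's lower end and 27 mm above the underside of the brass collar. z along the coil's axis, away from the foot.
- rest: Fixed wooden rest; coil starts there leaning 40 degrees from upright, on two rods, foot on a ledge. Origin on the table under about mid winding; x level, the way the knob leans (away from the robot), yaw under 0.2. An 86 mm wide clear end plate, square to the coil's axis, is 10 mm past the knob and rises 40 mm above the axis. Winding sides free; the coil comes out square to its axis, up and to -x.
- pad_top (a point): Centre of the green top of a fixed square wooden block, 110 x 110 mm, 90 mm high, on which the coil is stood.
- fork_seat (a point): Seat centre on the steel two-pronged fork of the blue balancer arm, level with the prongs' top (z 0.295 m when empty). x points along the arm to the mast, the mouth opens to -x (roughly to the robot), always level. Gap 22 mm, closed 11 mm behind this point; prongs 16 mm wide, 10 thick, ending 30 mm before it in orange tips raised 6 mm. Neck goes in the gap, collar above the prongs.
- fork (a joint): Sink angle q of the sprung arm, rad: 0 empty, at its upper stop, the arm 0.28 above level; lower stop 0.75. Radius 200 mm; the fork stays level and moves to its mouth's side by 200 mm x (cos(0.28 - q) - 0.961), at most 8 mm. It starts to sink at about 0.8 N, then 17 mm per newton (58 N/m): settles 30-105 mm down. Lightly damped: let go early or too low, it jumps. Keep under 0.45 rad/s (0.09 m/s).
- transformer: Bystander, leave alone: small transformer, wooden frame 70 x 80 mm with a black top, 96 mm high. Origin at the centre of its underside.
- twin_coils: Bystander, leave alone: two copper coils on a white 60 x 120 mm base, 72 mm high. Origin at the centre of its underside.
- terminal_box: Bystander, leave alone: blue terminal box 90 x 130 x 45 mm with coloured sockets. Origin at the centre of its underside.
- core_bar: Bystander, leave alone: dark iron bar 30 x 30 x 150 mm with a red band. Origin at the centre of its underside.
- bottle: Bystander, leave alone: white bottle, 44 mm across, 120 mm high. Origin at the centre of its underside.
- brass_weight: Bystander, leave alone: brass knobbed weight, 56 mm across, 68 mm high. Origin at the centre of its underside.
- meter: Bystander, leave alone: yellow meter 75 x 110 x 35 mm. Origin at the centre of its underside.
There are look-alikes about, which are no part of the job. Leave any purple or white look-alike of the part that bears coil_winding alone.

How it is judged:
By the outcome, as a careful person would: the job done as asked, in the order asked, and still so for the second after the job is handed in, with the robot touching nothing.
It also fails if it takes over 72 s, if anything falls off the work surface, if the arm or the gripper's body presses on something with over 40 N, if the wrist force passes 120 N, or if a joint passes its speed limit or range.

## Working session

There is one attempt and no reset: what is moved stays moved. The work goes in short steps, Python scripts to look and compute and a tool call to move; the robot and the scene stay as the last step left them, time stands still between calls to the robot, and variables do not carry over. Pictures are saved under pics/ and viewed, about 8 in all and at most 12, crops included, and the job is handed in when it is done.

Besides the shell and the picture viewer there is one more tool, called after "Request:" as name(argument=value, ...), one argument or row to a line, values as JSON. servo_tool: Moves the arm, as the interface text tells. Its arguments: {"type":"object","properties":{"motion":{"type":"array","items":{"type":"array","items":{"type":"number"}}}},"required":["motion"]}

```bash
mkdir -p pics; python3 - <<'E'
from rig import bot
import cv2,numpy as np
s=bot.read_state(); print({k:np.round(v,3) for k,v in s.items()})
ims=[]
for n in("scene","top"):
    im=bot.grab_frame(n); cv2.imwrite(f"pics/{n}0.png",im[...,::-1]); c=bot.get_calibration(n)
    print(n,np.round(c["mtx"],1).tolist(),np.round(c["R"],3).tolist(),np.round(c["t"],1).tolist())
print(np.round(bot.get_calibration("wrist")["T_tool_cam"],3).tolist(), bot.get_calibration("wrist")["mtx"].tolist())
E
```

```text
{'time': np.float64(0.0), 'q': array([ 1.204,  0.221,  1.528, -0.   ,  1.395, -0.126]), 'qd': array([ 0.001,  0.   ,  0.   , -0.   , -0.001, -0.001]), 'effort': array([-2.0000e-03, -4.9692e+01, -3.8939e+01, -0.0000e+00,  1.1000e-02,
        0.0000e+00]), 'position': array([148.846, 606.437, 249.201]), 'orientation': array([ 0.787,  0.617, -0.001,  0.001]), 'force': array([-0.486,  0.613,  0.375]), 'ft_torque': array([-0.02 ,  0.015,  0.008]), 'opening': np.float64(0.999)}
scene [[428.3, 0.0, 282.4], [0.0, 428.3, 208.2], [0.0, 0.0, 1.0]] [[0.134, 0.991, 0.019], [0.564, -0.061, -0.824], [-0.815, 0.121, -0.567]] [-88.3, -114.8, 1695.6]
top [[463.4, 0.0, 274.6], [0.0, 463.4, 214.0], [0.0, 0.0, 1.0]] [[0.023, -1.0, 0.0], [-0.988, -0.023, -0.152], [0.152, 0.003, -0.988]] [0.9, 497.3, 1366.4]
[[1.0, 0.001, -0.001, 0.259], [-0.001, 0.964, 0.266, -67.971], [0.001, -0.266, 0.964, -124.595], [0.0, 0.0, 0.0, 1.0]] [[362.13679072045903, 0.0, 279.29580058496], [0.0, 362.13679072045903, 215.7494008428156], [0.0, 0.0, 1.0]]
```

View pics/scene0.png

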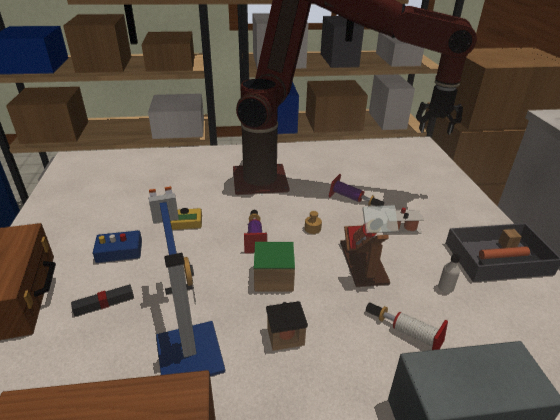

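View pics/top0.png

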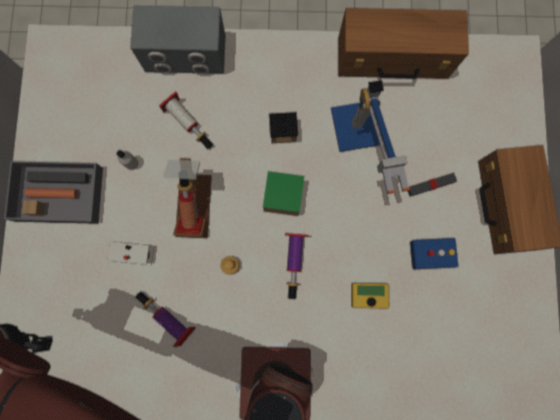

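The scene and top views show these candidates for the coil (top-view pixels): the copper one in the wooden rest (188,205), purple ones at (170,322) and (295,258), and a white one at (185,115). By the description it is the copper one in the rest. The green block is at (284,193) and the fork at (395,180). I'll check the choice in a close crop.

```bash
python3 - <<'E'
import cv2,numpy as np
t=cv2.imread("pics/top0.png"); s=cv2.imread("pics/scene0.png")
a=cv2.resize(t[150:245,150:220],None,fx=6,fy=6,interpolation=cv2.INTER_CUBIC)[:, :400]
a=cv2.resize(t[145:245,155:225],(400,571),interpolation=cv2.INTER_CUBIC)
b=cv2.resize(s[195:295,330:400],(400,571),interpolation=cv2.INTER_CUBIC)
c=np.clip(np.hstack([a,b])*1.6,0,255).astype(np.uint8)
cv2.imwrite("pics/crop1.png",c)
E
```

```text
(no output)
```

View pics/crop1.png

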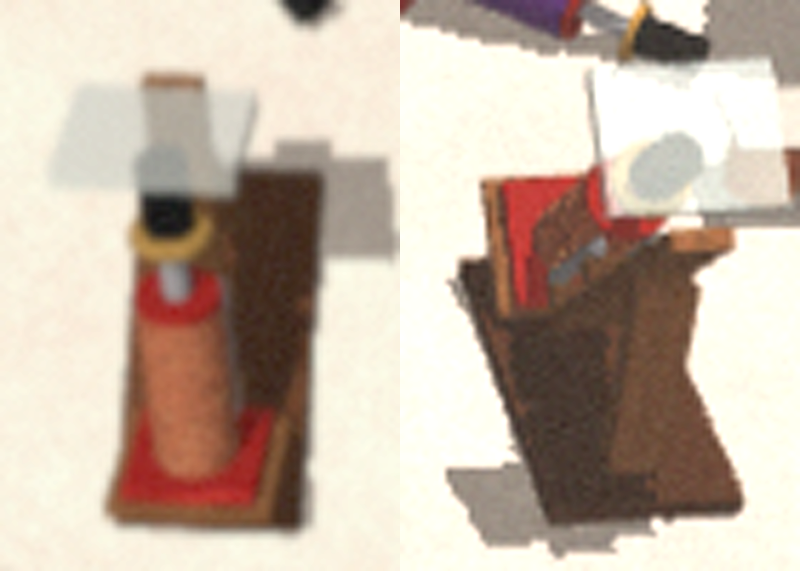

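The crop shows a copper winding, red foot and brass collar, with the knob under the clear plate, so this is the right coil. Next I'll get coarse positions.

```bash
cat > h.py <<'E'
import numpy as np,cv2
from scipy.spatial.transform import Rotation as Ro
from rig import bot
def cam(n,s=None):
    c=bot.get_calibration(n)
    if n!="wrist": R=np.array(c["R"]);return np.array(c["mtx"]),R,np.array(c["t"])
    T=np.array(c["T_tool_cam"]);Rt=Ro.from_quat(s["orientation"]).as_matrix()
    A=Rt@T[:3,:3];C=np.array(s["position"])+Rt@T[:3,3]
    return np.array(c["mtx"]),A.T,-A.T@C
def ray(cm,p):
    K,R,t=cm;d=R.T@np.linalg.solve(K,[p[0],p[1],1.]);return -R.T@t,d/np.linalg.norm(d)
def onz(cm,p,z):
    o,d=ray(cm,p);return o+d*(z-o[2])/d[2]
def tri(obs):
    A=0;b=0;r=[ray(c,p) for c,p in obs]
    for o,d in r: M=np.eye(3)-np.outer(d,d);A=A+M;b=b+M@o
    X=np.linalg.solve(A,b);return X,[np.linalg.norm(np.cross(X-o,d)) for o,d in r]
def proj(cm,X):
    K,R,t=cm;p=K@(R@np.array(X)+t);return p[:2]/p[2]
def mask(im,h0,h1,s0,v0,v1=255):
    h=cv2.cvtColor(im,cv2.COLOR_RGB2HSV);return cv2.inRange(h,(h0,s0,v0),(h1,255,v1))
def blobs(m,a=20):
    n,l,st,c=cv2.connectedComponentsWithStats(m);return [(np.round(c[i],1).tolist(),st[i].tolist()) for i in range(1,n) if st[i,4]>=a]
def tool(s,v): return Ro.from_quat(s["orientation"]).inv().apply(v)
E
python3 - <<'E'
from h import *
np.set_printoptions(precision=1,suppress=True)
t=cv2.imread("pics/top0.png")[...,::-1].copy();s=cv2.imread("pics/scene0.png")[...,::-1].copy()
T,S=cam("top"),cam("scene")
g=mask(t,45,85,120,30);print(blobs(g,50))
ct=[c for c in cv2.findContours(g,0,2)[0] if 300<cv2.contourArea(c) ]
for c in ct:
    r=cv2.minAreaRect(c);b=cv2.boxPoints(r);print(r,[onz(T,p,90) for p in b],onz(T,r[0],90))
print("ring",tri([(T,(186.5,197)),(S,(370,229))]))
print("foot",onz(T,(189.5,225),60))
o=mask(t[140:210,370:420].copy(),3,14,120,60);print(blobs(o,3))
o=mask(s[170:230,130:200].copy(),3,14,120,60);print(blobs(o,3))
a=cv2.resize(t[75:215,330:470],(560,560),interpolation=cv2.INTER_CUBIC)
cv2.imwrite("pics/fork1.png",np.clip(a[...,::-1]*1.3,0,255))
E
```

```text
[([283.3, 191.6], [264, 173, 39, 39, 1209])]
((283.3499755859375, 191.5500030517578), (35.07249450683594, 34.648231506347656), 8.13010311126709) [array([511.3,  45.1,  90. ]), array([614.5,  33.4,  90. ]), array([601.9, -69.5,  90. ]), array([499. , -56.6,  90. ])] [556.4 -11.9  90. ]
ring (array([526.6, 266.2, 129.1]), [np.float64(2.1200560835062796), np.float64(2.1200560835063835)])
foot [454.6 264.4  60. ]
[([36.4, 48.8], [33, 48, 7, 3, 16]), ([21.2, 51.3], [18, 50, 7, 3, 14])]
[([37.5, 17.8], [35, 16, 6, 4, 18]), ([21.8, 20.1], [19, 19, 7, 3, 18])][ WARN:0@0.958] global loadsave.cpp:1063 imwrite_ Unsupported depth image for selected encoder is fallbacked to CV_8U.
```

View pics/fork1.png

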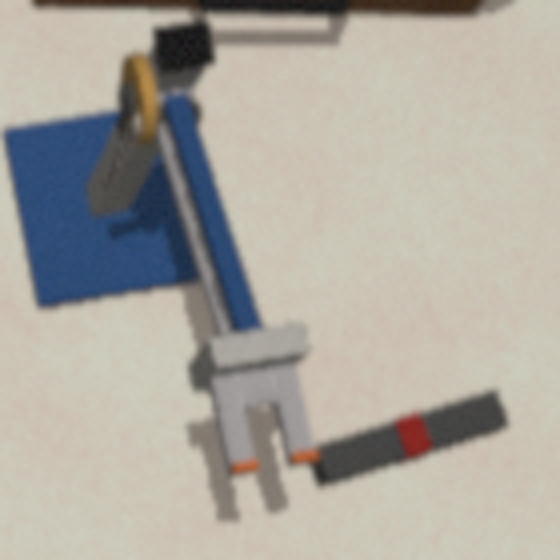

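The fork's orange tips are at top pixels (391,191) and (406,189), mouth toward the robot, with the neck slot between them. The core bar lies beside it. I'll move above the coil for a wrist look.

Request:
servo_tool(
  motion=[
    [1,-254,403,-80,-0.24],
    [1,-254,403,-80,-0.24],
    [1,-254,403,-80,-0.24],
    [1,-254,403,-80,-0.24],
    [1,-254,403,-80,-0.24],
    [1,-254,403,-80,-0.24],
    [1,-254,403,-80,-0.24],
    [1,-254,403,-80,-0.24],
  ],
)

```text
time: 0.77
position: [377.5, 369.2, 305.4]
orientation: [0.707, 0.707, -0.0, -0.0]
force: [0.7, 1.2, 0.1]
opening: 1.0
```

```bash
python3 - <<'E'
from h import *
np.set_printoptions(precision=2,suppress=True)
T,S=cam("top"),cam("scene")
a=[tri([(T,p),(S,q)]) for p,q in(((406.4,188.8),(151.8,190.1)),((391.2,191.3),(167.5,187.8)))];print(a)
for p in((406.4,188.8),(391.2,191.3)):print(onz(T,p,301))
s=bot.read_state();print(s["time"],s["position"],s["orientation"])
E
```

```text
[(array([ 527.74, -313.7 ,  299.42]), [np.float64(0.18303317659856272), np.float64(0.18303317659848387)]), (array([ 520.59, -276.2 ,  299.21]), [np.float64(0.04345230983704492), np.float64(0.0434523098369416)])]
[ 527.42 -313.44  301.  ]
[ 520.21 -275.7   301.  ]
0.7667 [377.54 369.21 305.39] [ 0.71  0.71 -0.   -0.  ]
```

Request:
servo_tool(
  motion=[
    [1,-105,100,-25,0],
    [1,-105,100,-25,0],
    [1,-105,100,-25,0],
    [1,-105,100,-25,0],
    [1,-105,100,-25,0],
  ],
)

```text
time: 1.18
position: [479.7, 262.3, 330.9]
orientation: [0.709, 0.705, 0.0, 0.001]
force: [-0.7, 0.2, -0.5]
opening: 0.999
```

```bash
python3 - <<'E'
from h import *
s=bot.read_state();print(s["time"],s["position"],s["orientation"])
im=bot.grab_frame("wrist");np.save("w1.npy",im)
import pickle;pickle.dump(s,open("w1.pkl","wb"))
cv2.imwrite("pics/w1.png",np.clip(im[...,::-1]*1.3,0,255).astype(np.uint8))
E
```

```text
1.1833 [479.73246961 262.34949885 330.90591768] [7.09241723e-01 7.04964562e-01 2.46709914e-04 1.04068577e-03]
```

View pics/w1.png

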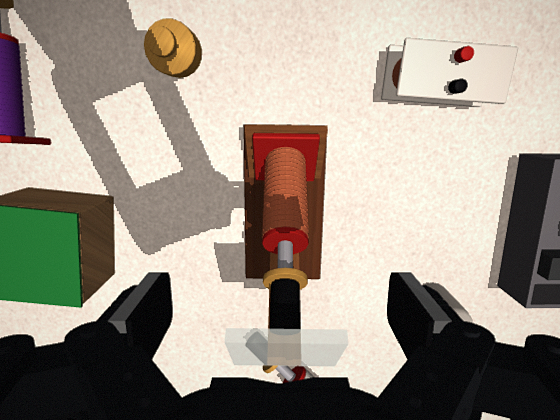

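The wrist view shows the coil's axis near column 286: foot's upper edge at (286,134), ring at (285,240), collar at (286,278), clear plate at (286,346). I'll fit the coil position from these.

```bash
python3 - <<'E'
from h import *
import pickle
np.set_printoptions(precision=1,suppress=True)
s=pickle.load(open("w1.pkl","rb"));im=np.load("w1.npy");W=cam("wrist",s);T=cam("top");S=cam("scene")
r=mask(im,0,6,150,60)|mask(im,174,180,150,60);r[:120]=0;r[270:]=0;r[:,:240]=0;r[:,330:]=0
print(blobs(r,30))
for row in (136,145,155,165,232,236,240,244,248): c=np.where(r[row])[0];print(row,c.min() if len(c) else 0,c.max() if len(c) else 0)
y=mask(im,12,28,100,60);y[:260]=0;y[300:]=0;y[:,:250]=0;y[:,320:]=0
for row in (270,272,274,276,278,280,284): c=np.where(y[row])[0];print("col",row,c.min() if len(c) else 0,c.max() if len(c) else 0)
t=cv2.imread("pics/top0.png")[...,::-1].copy()
R=mask(t,0,6,150,60)|mask(t,174,180,150,60);R[:185]=0;R[240:]=0;R[:,:165]=0;R[:,215:]=0;print(blobs(R,5))
ring=tri([(W,(285.5,240)),(T,(186.5,197))]);print(ring)
col=tri([(W,(285.5,278)),(T,(185.1,186.1))]);print(col)
d=col[0]-ring[0];print(d,np.linalg.norm(d))
E
```

```text
[([285.8, 149.3], [253, 133, 67, 49, 1756]), ([285.2, 238.6], [262, 226, 47, 28, 851])]
136 253 319
145 253 318
155 254 317
165 255 315
232 265 304
236 264 307
240 263 307
244 263 308
248 265 306
col 270 270 300
col 272 267 304
col 274 265 305
col 276 264 307
col 278 264 307
col 280 263 306
col 284 264 306
[([185.7, 197.6], [179, 192, 14, 11, 95]), ([189.7, 226.6], [176, 216, 27, 18, 242])]
(array([529.2, 267.3, 117.5]), [np.float64(1.2808087051207884), np.float64(1.280808705120833)])
(array([553.8, 266.4, 152.1]), [np.float64(1.5310606393749464), np.float64(1.5310606393749373)])
[24.5 -0.9 34.5] 42.3626890332155
```

```bash
python3 - <<'E'
from h import *
import pickle
from scipy.optimize import least_squares
np.set_printoptions(precision=1,suppress=True)
s=pickle.load(open("w1.pkl","rb"));W=cam("wrist",s);T=cam("top")
L=np.radians(40)
def P(p,a,r,l=0):
    c,n=np.cos(p[3]),np.sin(p[3]);ex=np.array([c,n,0]);ey=np.array([-n,c,0]);z=np.array([0,0,1])
    return p[:3]+a*(np.sin(L)*ex+np.cos(L)*z)+r*(np.cos(L)*ex-np.sin(L)*z)+l*ey
ob=[(W,114,0,(285.3,241)),(W,151,0,(285.3,279)),(W,0,-35,(286.2,133.5)),(T,112,0,(185.7,197.6)),(T,151,0,(185.1,186.1)),(T,0,-35,(189.5,234.3))]
def f(p):
    e=[proj(c,P(p,a,r))-q for c,a,r,q in ob]
    for a,r,h,w in((111,0,22,46),(0,-35,35,67),(151,0,20,43.5)): e.append([proj(W,P(p,a,r,h))[0]-proj(W,P(p,a,r,-h))[0]-w,0])
    return np.ravel(e)
o=least_squares(f,[460,265,40,0],x_scale=[10,10,10,.1]);p=o.x
print(p,p[3]);print(o.fun.reshape(-1,2))
for a in (0,58,68,175):print(a,P(p,a,0))
print("plate top",P(p,206,-40))
E
```

```text
[456.3 268.6  39.   -0. ] -0.013650167260044846
[[-0.2  1.3]
 [-0.2 -1.3]
 [-0.7 -0.9]
 [-0.1 -1.1]
 [-0.9 -0.4]
 [-2.1 -1. ]
 [-0.5  0. ]
 [-1.   0. ]
 [ 0.7  0. ]]
0 [456.3 268.6  39. ]
58 [493.6 268.1  83.4]
68 [500.  268.   91.1]
175 [568.8 267.  173.1]
plate top [558.  267.2 222.5]
```

Request:
servo_tool(
  motion=[
    [1,5.5,23,30,0],
    [1,5.5,23,70,0],
    [1,5.5,23,110,0],
    [1,5.5,23,150,0],
    [1,5.5,23,185,0],
    [1,5.5,23,215,0],
    [1,5.5,23,230,0],
    [1,5.5,23,237,0],
  ],
)

```text
time: 1.9
position: [495.9, 271.5, 89.1]
orientation: [0.707, 0.707, -0.003, -0.002]
force: [0.0, -0.4, -0.2]
opening: 0.999
```

Request:
servo_tool(
  motion=[
    [0.6,0,0,0,0],
    [0.45,0,0,0,0],
    [0.3,0,0,0,0],
    [0.3,0,0,0,0],
    [0.3,0,0,0,0],
    [0.3,0,0,0,0],
  ],
)

```text
time: 2.4
position: [500.8, 267.8, 96.5]
orientation: [0.708, 0.707, -0.002, 0.003]
force: [-4.7, -18.8, 13.6]
opening: 0.505
```

Request:
servo_tool(
  motion=[
    [0.2,0,0,0,0],
    [0.2,0,-5,-4,0],
    [0.2,0,-15,-13,0],
    [0.2,0,-27,-23,0],
    [0.2,0,-42,-36,0],
    [0.2,0,-57,-49,0],
    [0.2,0,-70,-62,0],
    [0.2,0,-80,-72,0],
  ],
)

```text
time: 3.07
position: [419.0, 271.7, 167.2]
orientation: [0.707, 0.707, 0.001, 0.0]
force: [0.8, -0.1, -6.5]
opening: 0.499
```

Request:
servo_tool(
  motion=[
    [0.2,0,-5,-25,0],
    [0.2,0,-10,-55,0],
    [0.2,0,-10,-80,0],
    [0.2,0,-10,-80,0],
    [0.2,0,-10,-80,0],
  ],
)

```text
time: 3.48
position: [410.6, 272.0, 247.3]
orientation: [0.707, 0.707, 0.002, 0.001]
force: [0.3, -0.1, -6.1]
opening: 0.5
```

```bash
python3 - <<'E'
from h import *
s=bot.read_state();print(s["time"],s["position"],s["orientation"],s["force"],s["ft_torque"],s["opening"])
a=bot.grab_frame("wrist");b=bot.grab_frame("scene")
k=proj(cam("scene"),s["position"]).astype(int);print(k)
b=cv2.resize(b[k[1]-60:k[1]+60,k[0]-60:k[0]+60],(420,420),interpolation=2)
cv2.imwrite("pics/lift.png",cv2.resize(np.clip(np.hstack([a,b])[...,::-1]*1.3,0,255).astype(np.uint8),(800,343)))
E
```

```text
3.4833 [410.62967108 272.02583244 247.34801447] [0.70731641 0.70689261 0.00235863 0.00087071] [ 0.3239978  -0.0617503  -6.10493995] [ 0.01284615 -0.01759695  0.04273194] 0.5001264292996666
[364 172]
```

View pics/lift.png

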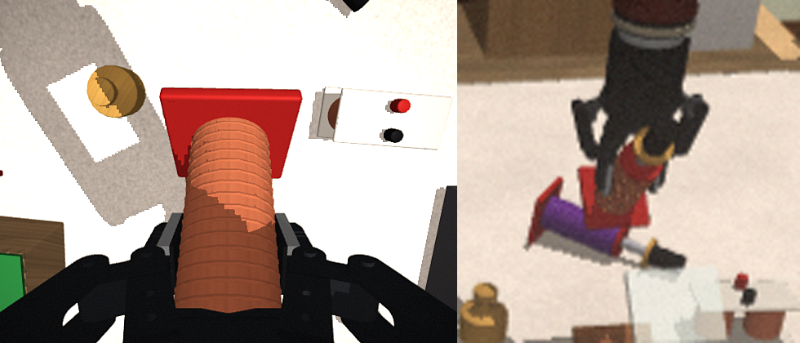

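The picture shows the coil held firm at about 40° (weight ≈6.2 N). The tool only points down, and the gripper body would foul the knob if I uprighted the coil from this grip. So I'll lean the coil against the +y face of the green block, foot edge on the table, then re-grip it by the knob and let it swing upright.

Request:
servo_tool(
  motion=[
    [0.2,-20,0,-5,0.06],
    [0.2,-50,5,-10,0.18],
    [0.2,-85,15,-10,0.3],
    [0.2,-115,35,-10,0.42],
    [0.2,-140,60,-10,0.54],
    [0.2,-160,90,-10,0.66],
    [0.2,-172,120,-10,0.78],
    [0.2,-180,140,-10,0.86],
  ],
)

```text
time: 4.25
position: [550.6, 89.0, 252.4]
orientation: [0.939, 0.344, -0.002, -0.0]
force: [-0.6, -0.5, -5.4]
opening: 0.499
```

```bash
python3 - <<'E'
from h import *
np.set_printoptions(precision=3,suppress=True)
s=bot.read_state();print(s["time"],s["position"],s["q"],s["force"],Ro.from_quat(s["orientation"]).as_matrix()[:2,:2])
T=cam("top")
t=cv2.imread("pics/top0.png")[...,::-1].copy()
E
```

```text
4.25 [550.631  88.967 252.424] [ 0.019  0.061  1.699 -0.001  1.385 -0.682] [-0.644 -0.496 -5.408] [[ 0.764  0.645]
 [ 0.645 -0.764]]
```

Request:
servo_tool(
  motion=[
    [0.2,5,3,5,0.12],
    [0.2,12,7,15,0.24],
    [0.2,16,9,30,0.36],
    [0.2,16,9,45,0.48],
    [0.2,16,9,58,0.6],
    [0.2,16,9,68,0.72],
    [0.2,16,9,72,0.82],
    [0.2,16,9,72,0.826],
  ],
)

```text
time: 4.92
position: [564.8, 94.7, 178.5]
orientation: [0.998, -0.06, -0.004, 0.0]
force: [-0.8, 0.2, -5.4]
opening: 0.505
```

```bash
python3 - <<'E'
from h import *
np.set_printoptions(precision=3,suppress=True)
s=bot.read_state();print(s["time"],s["position"],s["q"],s["force"],Ro.from_quat(s["orientation"]).as_matrix()[:2,:2])
im=bot.grab_frame("wrist");g=mask(im,45,85,120,30);print(blobs(g,50))
W=cam("wrist",s)
for c in cv2.findContours(g,0,2)[0]:
    if cv2.contourArea(c)>300:
        for p in cv2.approxPolyDP(c,8,True)[:,0]: print(p,onz(W,p,90)[:2])
r=mask(im,0,6,150,60)|mask(im,174,180,150,60);print(blobs(r,100))
b=bot.grab_frame("scene");k=proj(cam("scene"),s["position"]).astype(int)
b=cv2.resize(b[k[1]-60:k[1]+60,k[0]-60:k[0]+60],(420,420),interpolation=2)
cv2.imwrite("pics/turn.png",cv2.resize(np.clip(np.hstack([im,b])[...,::-1]*1.3,0,255).astype(np.uint8),(800,343)))
E
```

```text
4.9167 [564.82   94.729 178.528] [ 0.029  0.164  1.73  -0.     1.256  0.148] [-0.752  0.159 -5.429] [[ 0.993 -0.12 ]
 [-0.12  -0.993]]
[]
[([281.5, 143.8], [196, 108, 174, 110, 10005]), ([136.8, 410.0], [132, 398, 11, 22, 158])]
```

View pics/turn.png

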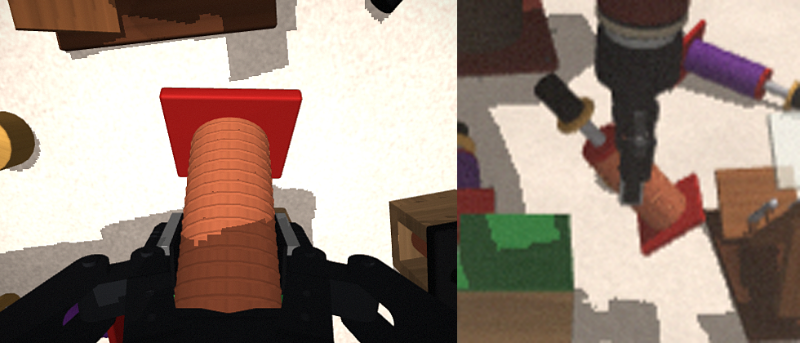

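The coil still leans 40°, now toward the green block (green top at scene crop (515,255)), foot on the far side from it. I'll lower it slowly.

Request:
servo_tool(
  motion=[
    [0.2,0,0,20,0],
    [0.2,0,0,45,0],
    [0.2,0,0,65,0],
    [0.2,0,0,80,0],
    [0.2,0,0,87,0],
    [0.2,0,0,91,0],
    [0.2,0,0,93,0],
  ],
)

```text
time: 5.6
position: [567.7, 94.9, 90.3]
orientation: [0.998, -0.057, 0.0, 0.0]
force: [-0.1, -0.0, -4.4]
opening: 0.5
```

Request:
servo_tool(
  motion=[
    [0.2,0,0,1,0],
    [0.2,0,0,2,0],
    [0.2,0,0,3,0],
    [0.2,0,0,3,0],
  ],
)

```text
time: 5.93
position: [568.0, 95.0, 88.1]
orientation: [0.998, -0.058, 0.001, -0.0]
force: [0.4, 0.6, -5.5]
opening: 0.504
```

Request:
servo_tool(
  motion=[
    [0.2,0,0,2,0],
    [0.2,0,0,4,0],
    [0.2,0,0,6,0],
    [0.2,0,0,6,0],
  ],
)

```text
time: 6.27
position: [567.1, 94.9, 80.8]
orientation: [0.998, -0.058, -0.0, 0.0]
force: [-0.1, 0.2, -6.8]
opening: 0.502
```

Request:
servo_tool(
  motion=[
    [0.2,0,0,1,0],
    [0.2,0,0,2,0],
    [0.2,0,0,2,0],
  ],
)

```text
time: 6.52
position: [567.4, 95.0, 79.1]
orientation: [0.998, -0.058, -0.0, 0.0]
force: [1.0, 0.8, -5.9]
opening: 0.501
```

Request:
servo_tool(
  motion=[
    [0.2,0,3,0,0],
    [0.2,0,7,0,0],
    [0.2,0,10,0,0],
    [0.2,0,10,1.5,0],
    [0.2,0,10,3,0],
    [0.2,0,10,3,0],
  ],
)

```text
time: 7.02
position: [566.1, 84.9, 76.0]
orientation: [0.998, -0.058, -0.0, -0.0]
force: [0.1, -0.1, -5.5]
opening: 0.5
```

Request:
servo_tool(
  motion=[
    [0.2,0,0,1,0],
    [0.2,0,0,2,0],
    [0.2,0,0,2,0],
  ],
)

```text
time: 7.27
position: [566.5, 85.1, 74.3]
orientation: [0.998, -0.058, 0.0, 0.0]
force: [-0.8, -0.2, -5.6]
opening: 0.497
```

Request:
servo_tool(
  motion=[
    [0.2,0,0,1.5,0],
    [0.2,0,0,3,0],
    [0.2,0,0,3,0],
  ],
)

```text
time: 7.52
position: [566.8, 84.9, 73.7]
orientation: [0.998, -0.058, 0.0, 0.0]
force: [-6.7, -2.0, 11.2]
opening: 0.505
```

```bash
python3 - <<'E'
from h import *
np.set_printoptions(precision=2,suppress=True)
s=bot.read_state();print(s["time"],s["position"],s["force"],s["ft_torque"])
S=cam("scene");T=cam("top")
for n,c in(("scene",S),("top",T)):
    b=bot.grab_frame(n);r=mask(b,0,6,130,60)|mask(b,174,180,130,60);print(n,proj(c,s["position"]),[x for x in blobs(r,15) if abs(x[0][0]-proj(c,s["position"])[0])<60 and abs(x[0][1]-proj(c,s["position"])[1])<60])
    cv2.imwrite(f"pics/{n}1.png",b[...,::-1])
# expected if s=72
u=np.array([-.115*.643,-.993*.643,.766]);w=np.array([-.115*.766,-.993*.766,-.643])
for a in(72,): 
    O=s["position"]-a*u;print("O",O,"E",O+35*w)
    for cc in(S,T): print(proj(cc,O),proj(cc,O+114*u),proj(cc,O+35*w))
E
```

```text
7.5167 [566.82  84.89  73.68] [-6.75 -2.02 11.19] [-0.1   1.6   0.09]
scene [308.47 257.73] [([252.9, 240.3], [244, 233, 23, 20, 310]), ([298.5, 250.3], [293, 243, 11, 13, 75]), ([323.5, 272.4], [312, 258, 22, 27, 223])]
top [250.83 188.45] [([268.1, 148.5], [267, 143, 3, 12, 19]), ([242.8, 149.8], [225, 144, 39, 12, 253]), ([245.7, 168.7], [226, 162, 39, 17, 278]), ([235.9, 200.5], [214, 178, 50, 35, 388]), ([267.3, 192.4], [266, 187, 3, 12, 19]), ([258.8, 192.2], [256, 190, 8, 5, 25]), ([210.9, 206.3], [210, 203, 3, 9, 15]), ([254.0, 226.9], [250, 225, 9, 4, 15]), ([296.0, 234.7], [286, 234, 21, 3, 31])]
O [572.14 130.87  18.52] E [569.06 104.24  -3.98]
[323.48 272.26] [299.34 248.89] [313.74 277.97]
[236.95 190.1 ] [259.45 187.43] [245.95 192.71]
```

Request:
servo_tool(
  motion=[
    [0.2,0,1,-0.5,0],
    [0.2,0,2,-0.7,0],
    [0.2,0,2,-0.7,0],
  ],
)

```text
time: 7.87
position: [566.6, 84.4, 73.7]
orientation: [0.998, -0.058, 0.0, -0.001]
force: [-3.2, 5.5, 5.0]
opening: 0.501
```

Request:
servo_tool(
  motion=[
    [0.56,0,0,0,0],
    [0.6,0,0,0,0],
    [0.7,0,0,0,0],
    [0.9,0,0,0,0],
    [1,0,0,0,0],
    [1,0,0,0,0],
  ],
)

```text
time: 8.37
position: [566.3, 82.9, 72.1]
orientation: [0.998, -0.058, 0.0, 0.0]
force: [-0.8, 0.1, 0.9]
opening: 1.003
```

Request:
servo_tool(
  motion=[
    [1,0,0,-8,0],
    [1,0,0,-28,0],
    [1,0,0,-60,0],
    [1,0,-20,-100,0],
    [1,0,-50,-140,0],
    [1,0,-75,-180,0],
    [1,0,-75,-180,0],
    [1,0,-75,-180,0],
  ],
)

```text
time: 9.03
position: [577.5, 160.0, 258.7]
orientation: [0.998, -0.057, 0.005, -0.001]
force: [-0.2, -0.1, 0.2]
opening: 0.999
```

```bash
python3 - <<'E'
from h import *
import pickle
s=bot.read_state();print(s["time"],s["position"],s["orientation"],s["force"])
a=bot.grab_frame("wrist");b=bot.grab_frame("scene");np.save("w2.npy",a);np.save("s2.npy",b);np.save("t2.npy",bot.grab_frame("top"));pickle.dump(s,open("w2.pkl","wb"))
b=cv2.resize(b[200:320,240:360],(420,420),interpolation=2)
cv2.imwrite("pics/lean.png",cv2.resize(np.clip(np.hstack([a,b])[...,::-1]*1.3,0,255).astype(np.uint8),(800,343)))
E
```

```text
9.0333 [577.45727258 160.03475956 258.73140814] [ 0.99837279 -0.05679179  0.00496657 -0.0013412 ] [-0.15979617 -0.09747877  0.17835606]
```

View pics/lean.png

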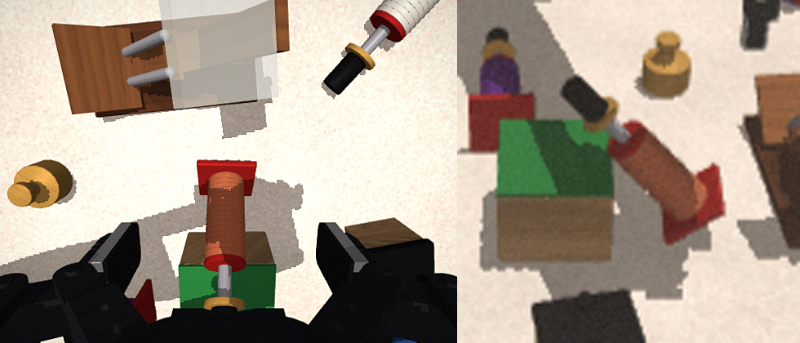

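The coil leans stably on the block's edge, knob at scene crop (585,97), free to grip. Next I'll locate the knob.

```bash
python3 - <<'E'
from h import *
import pickle
np.set_printoptions(precision=1,suppress=True)
S=cam("scene");T=cam("top");s=pickle.load(open("w2.pkl","rb"));W=cam("wrist",s)
u=np.array([-.115*.643,-.993*.643,.766]);O=np.array([566.5,83.5,73])-68*u
print([(a,O+a*u,proj(S,O+a*u),proj(T,O+a*u),proj(W,O+a*u)) for a in(111,151,175)])
b=np.load("s2.npy");t=np.load("t2.npy");w=np.load("w2.npy")
for n,im in(("s",b),("t",t),("w",w)):
    k={"s":(slice(210,260),slice(262,310)),"t":(slice(165,215),slice(240,300)),"w":(slice(180,400),slice(220,340))}[n]
    q=im[k].copy();o=np.array([k[1].start,k[0].start])
    for nm,m in(("black",cv2.inRange(q,(0,0,0),(42,42,42))),("brass",mask(q,14,30,110,70)),("red",mask(q,0,6,130,60)|mask(q,174,180,130,60))):
        print(n,nm,[((np.array(c)+o),st) for c,st in blobs(m,12)])
c=cv2.resize(t[165:215,240:300],(480,400),interpolation=2);d=cv2.resize(b[210:260,255:303],(384,400),interpolation=2)[:,:320]
cv2.imwrite("pics/knob.png",np.clip(np.hstack([c,d])[...,::-1]*1.5,0,255).astype(np.uint8))
E
```

```text
[(111, array([563.3,  56. , 105.9]), array([298.6, 248.8]), array([260.1, 187.6]), array([275.5, 322.9])), (151, array([560.4,  30.5, 136.6]), array([289.6, 240.1]), array([268.8, 186.6]), array([275.4, 372.3])), (175, array([558.6,  15.2, 155. ]), array([284.1, 234.8]), array([274.1, 185.9]), array([275.4, 405.8]))]
s black [(array([284. , 234.4]), [15, 17, 15, 15, 135])]
s brass [(array([307.2, 224.5]), [43, 7, 5, 16, 68]), (array([291. , 240.5]), [22, 24, 12, 12, 51])]
s red [(array([264. , 236.7]), [0, 23, 5, 9, 42]), (array([299.4, 249.4]), [31, 33, 13, 13, 92])]
t black [(array([274.4, 185.8]), [27, 17, 15, 9, 103])]
t brass [(array([266.5, 187.3]), [23, 15, 10, 14, 68])]
t red [(array([242.1, 181.2]), [0, 15, 6, 3, 13]), (array([257.8, 188. ]), [14, 17, 10, 13, 90]), (array([243.1, 198.4]), [0, 31, 7, 6, 32])]
w black [(array([317.6, 324.3]), [81, 143, 37, 3, 61]), (array([228.5, 324.8]), [0, 144, 17, 2, 21]), (array([243.5, 325. ]), [18, 145, 12, 1, 12]), (array([279.1, 388.1]), [0, 195, 120, 25, 2729])]
w brass [(array([237.1, 303.3]), [2, 106, 29, 38, 628]), (array([245.3, 318.8]), [17, 134, 13, 10, 65]), (array([273.6, 370.1]), [30, 183, 50, 17, 552])]
w red [(array([276.6, 211.4]), [21, 16, 73, 44, 1780]), (array([274.7, 320.4]), [30, 130, 51, 23, 811])]
```

View pics/knob.png

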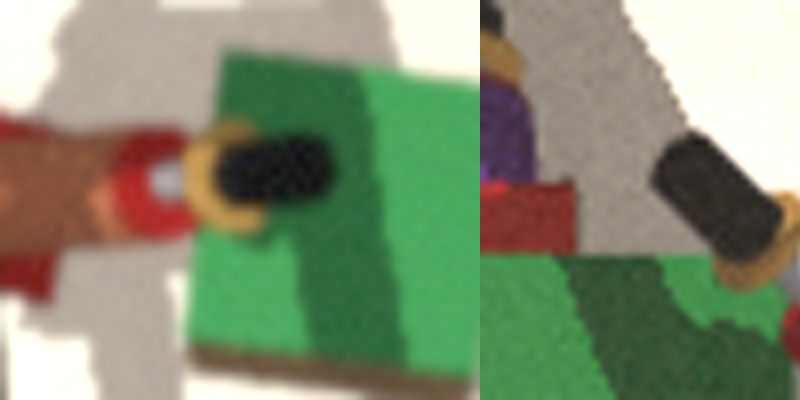

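The knob lies within about half a pixel of the predicted (558.6, 15.2, 155) in both the scene and top views. I'll approach it from above.

Request:
servo_tool(
  motion=[
    [1,-1,30,0,0],
    [1,-2.3,70,5,0],
    [1,-2.3,110,15,0],
    [1,-2.3,135,35,0],
    [1,-2.3,147,52,0],
    [1,-2.3,150,60,0],
    [1,-2.3,150,60,0],
  ],
)

```text
time: 9.77
position: [552.4, 7.7, 187.9]
orientation: [0.998, -0.059, -0.004, -0.0]
force: [0.2, 0.2, -1.4]
opening: 1.001
```

Request:
servo_tool(
  motion=[
    [1,0,0,0,0],
    [1,0,0,0,0],
  ],
)

```text
time: 9.93
position: [555.6, 9.6, 192.6]
orientation: [0.998, -0.058, 0.0, -0.0]
force: [0.8, -0.2, 0.5]
opening: 1.002
```

Request:
servo_tool(
  motion=[
    [1,2.4,-2,10,0],
    [1,2.4,-2,22,0],
    [1,2.4,-2,30,0],
    [1,2.4,-2,33,0],
    [1,2.4,-2,33,0],
  ],
)

```text
time: 10.35
position: [556.7, 11.0, 157.2]
orientation: [0.998, -0.058, -0.002, -0.0]
force: [-0.9, -0.2, 0.2]
opening: 1.003
```

Request:
servo_tool(
  motion=[
    [0.6,0,0,0,0],
    [0.4,0,0,0,0],
    [0.3,0,0,0,0],
    [0.2,0,0,0,0],
    [0.1,0,0,0,0],
    [0.1,0,0,0,0],
  ],
)

```text
time: 10.85
position: [558.2, 10.3, 159.7]
orientation: [0.998, -0.058, 0.001, 0.0]
force: [0.2, -0.4, 1.9]
opening: 0.286
```

Request:
servo_tool(
  motion=[
    [0.1,0,-4,-4,0],
    [0.1,0,-15,-14,0],
    [0.1,0,-32,-26,0],
    [0.1,0,-52,-42,0],
    [0.1,0,-72,-64,0],
    [0.1,0,-86,-90,0],
    [0.1,0,-90,-115,0],
    [0.1,0,-90,-135,0],
  ],
)

```text
time: 11.52
position: [567.8, 102.5, 295.9]
orientation: [0.998, -0.057, -0.0, -0.0]
force: [0.9, -0.4, -5.4]
opening: 0.286
```

```bash
cat > tilt.py <<'E'
from h import *
# tilt in the vertical lean plane, from the top/scene pixels of foot/ring: triangulate red blobs near tool
np.set_printoptions(precision=1,suppress=True)
s=bot.read_state();p=np.array(s["position"]);print(s["time"],p,s["force"],s["opening"])
S=cam("scene");b=bot.grab_frame("scene");np.save("sn.npy",b)
m=mask(b,0,6,130,50)|mask(b,174,180,130,50)
k=proj(S,p);print("tcp px",k,[x for x in blobs(m,12) if np.linalg.norm(np.array(x[0])-k)<110])
y=Ro.from_quat(s["orientation"]).as_matrix()[:,1]
for d in(0,10,20,30,40):
    r=np.radians(d);u=np.sin(r)*y+np.cos(r)*np.array([0,0,1]);O=p-181*u
    print(d,"foot",proj(S,O+4*u),"ring",proj(S,O+111*u))
E
python3 tilt.py
```

```text
11.5167 [567.8 102.5 295.9] [ 0.9 -0.4 -5.4] 0.2857318610936416
tcp px [320.1 190.5] [([278.9, 167.4], [277, 164, 6, 7, 24]), ([237.7, 169.3], [234, 166, 9, 8, 36]), ([334.1, 182.3], [330, 174, 11, 19, 56]), ([360.2, 195.5], [358, 191, 6, 10, 22]), ([336.5, 209.3], [329, 202, 15, 15, 116]), ([403.2, 209.5], [402, 208, 4, 5, 13]), ([357.3, 238.4], [345, 222, 27, 27, 217]), ([252.8, 240.4], [244, 233, 23, 20, 296])]
0 foot [315.7 245. ] ring [318.3 213.2]
10 foot [326.9 244.3] ring [322.9 212.9]
20 foot [338. 242.] ring [327.5 211.9]
30 foot [348.6 238.3] ring [331.9 210.3]
40 foot [358.6 233.2] ring [336.  208.1]
```

The grip holds the coil at ~38°, so the pads are too stiff in twist for it to swing. I'll set it back leaning and re-grip with only the pad tips near the knob's end, so its weight can turn it.

Request:
servo_tool(
  motion=[
    [0.1,0,0,20,0],
    [0.1,0,4,45,0],
    [0.1,0,18,71,0],
    [0.1,0,38,93,0],
    [0.1,0,58,109,0],
    [0.1,0,75,121,0],
    [0.1,0,86,130,0],
    [0.1,0,89,133,0],
  ],
)

```text
time: 12.23
position: [556.7, 10.3, 160.2]
orientation: [0.998, -0.059, -0.002, 0.0]
force: [-6.8, -0.1, 8.9]
opening: 0.291
```

Request:
servo_tool(
  motion=[
    [0.1,0,0.5,1,0],
    [0.1,0,1,2,0],
    [0.1,0,1,2,0],
  ],
)

```text
time: 12.48
position: [557.3, 10.7, 160.5]
orientation: [0.998, -0.058, -0.001, -0.0]
force: [-6.6, -1.9, 6.9]
opening: 0.285
```

Request:
servo_tool(
  motion=[
    [0.33,0,0,0,0],
    [0.4,0,0,0,0],
    [0.5,0,0,0,0],
    [0.5,0,0,0,0],
  ],
)

```text
time: 12.82
position: [558.3, 10.8, 159.5]
orientation: [0.998, -0.058, 0.001, -0.0]
force: [1.1, -0.2, -0.0]
opening: 0.501
```

Request:
servo_tool(
  motion=[
    [0.5,0,2,-10,0],
    [0.5,0,4,-20,0],
    [0.5,0,4,-23.5,0],
    [0.5,0,4,-23.5,0],
    [0.5,0,4,-23.5,0],
  ],
)

```text
time: 13.23
position: [557.8, 6.4, 183.4]
orientation: [0.998, -0.058, 0.001, 0.0]
force: [0.4, 0.9, -0.0]
opening: 0.5
```

```bash
python3 - <<'E'
from h import *
np.set_printoptions(precision=1,suppress=True)
s=bot.read_state();p=np.array(s["position"]);print(s["time"],p,s["force"],s["opening"])
S=cam("scene");b=bot.grab_frame("scene")
m=mask(b,0,6,130,50)|mask(b,174,180,130,50);print([x for x in blobs(m,12) if 285<x[0][0]<350 and x[0][1]>220])
b=cv2.resize(b[190:290,260:360],(600,600),interpolation=2)
cv2.imwrite("pics/tip.png",np.clip(b[...,::-1]*1.4,0,255).astype(np.uint8))
E
```

```text
13.2333 [557.8   6.4 183.4] [ 0.4  0.9 -0. ] 0.4997411660963204
[([299.5, 248.7], [293, 242, 13, 14, 104]), ([322.8, 271.5], [311, 257, 22, 28, 221])]
```

View pics/tip.png

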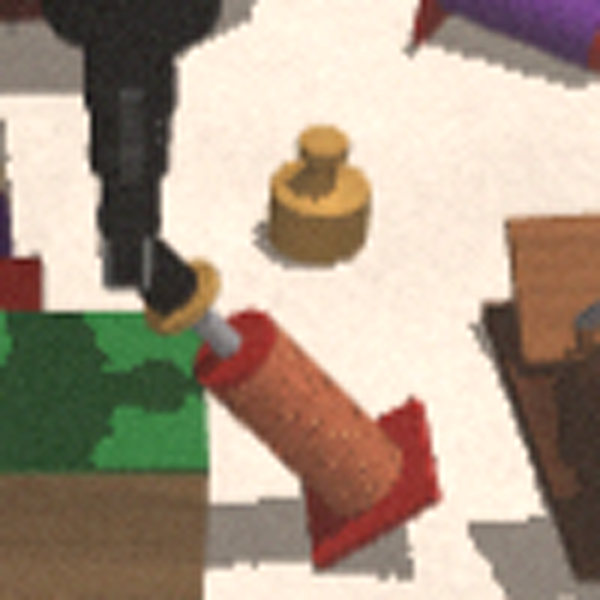

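The coil is still leaning against the block and the pad tips straddle the knob's end. I'll close and lift.

Request:
servo_tool(
  motion=[
    [0.4,0,0,0,0],
    [0.3,0,0,0,0],
    [0.2,0,0,0,0],
    [0.1,0,0,0,0],
    [0.1,0,0,0,0],
  ],
)

```text
time: 13.7
position: [557.1, 6.6, 182.4]
orientation: [0.998, -0.058, -0.0, 0.0]
force: [-0.8, -0.1, 1.7]
opening: 0.269
```

Request:
servo_tool(
  motion=[
    [0.1,0,-2,-3,0],
    [0.1,0,-8,-9,0],
    [0.1,0,-18,-16,0],
    [0.1,0,-32,-25,0],
    [0.1,0,-50,-33,0],
    [0.1,0,-70,-38,0],
    [0.1,0,-85,-42,0],
    [0.1,0,-95,-45,0],
  ],
)

```text
time: 14.37
position: [568.3, 103.5, 228.1]
orientation: [0.998, -0.057, -0.0, -0.001]
force: [-0.1, 0.9, -5.0]
opening: 0.27
```

```bash
sed -i 's/s=bot.read/import sys;G=float(sys.argv[1]);off=float(sys.argv[2]);s=bot.read/; s/p-181\*u/p-np.array([0,0,off])-G*u/' tilt.py; python3 tilt.py 191 15
```

```text
14.3667 [568.3 103.5 228.1] [-0.1  0.9 -5. ] 0.26991553074630487
tcp px [318.7 212.6] [([278.9, 166.8], [277, 164, 6, 6, 21]), ([237.9, 169.5], [234, 166, 9, 8, 43]), ([333.3, 185.1], [329, 174, 12, 23, 61]), ([360.3, 195.3], [358, 191, 6, 10, 19]), ([403.1, 209.6], [402, 208, 4, 5, 14]), ([252.8, 240.3], [244, 233, 23, 20, 306]), ([324.5, 240.8], [317, 234, 16, 13, 115]), ([334.0, 269.6], [321, 257, 26, 22, 245])]
0 foot [314.1 270.1] ring [316.4 241.1]
10 foot [325.4 269.4] ring [321.5 240.7]
20 foot [336.6 267.2] ring [326.5 239.7]
30 foot [347.4 263.6] ring [331.3 238. ]
40 foot [357.5 258.6] ring [335.8 235.7]
```

The coil swung to about 17°, below its tipping angle. I'll lift and carry it over the block.

Request:
servo_tool(
  motion=[
    [0.1,0,0,-12,0],
    [0.1,0,0,-35,0],
    [0.1,0,5,-62,0],
    [0.1,0.5,20,-80,0],
    [0.1,1,45,-88,0],
    [0.1,1,75,-90,0],
    [0.1,1.4,108,-90,0],
    [0.1,1.4,135,-90,0],
  ],
)

```text
time: 15.08
position: [553.5, -36.1, 318.7]
orientation: [0.998, -0.058, 0.0, 0.001]
force: [0.1, -1.3, -6.2]
opening: 0.27
```

Request:
servo_tool(
  motion=[
    [0.1,0,18,0,0],
    [0.1,0,30,0,0],
    [0.1,0,37,0,0],
    [0.1,0,38.5,0,0],
    [0.1,0,38.5,0,0],
  ],
)

```text
time: 15.5
position: [549.6, -71.6, 317.7]
orientation: [0.998, -0.058, -0.0, -0.0]
force: [1.0, -0.3, -5.6]
opening: 0.266
```

```bash
python3 tilt.py 191 15
```

```text
15.5 [549.6 -71.6 317.7] [ 1.  -0.3 -5.6] 0.265669349930491
tcp px [250.2 183.1] [([279.3, 169.5], [277, 164, 7, 12, 36]), ([237.6, 169.1], [233, 166, 9, 7, 39]), ([333.2, 184.3], [329, 174, 12, 22, 54]), ([255.8, 214.4], [248, 208, 17, 14, 125]), ([258.6, 244.9], [244, 233, 34, 23, 442])]
0 foot [252.  246.3] ring [251.1 214.4]
10 foot [263.8 245.5] ring [256.4 214. ]
20 foot [275.4 243.1] ring [261.6 212.9]
30 foot [286.3 239.2] ring [266.5 211.1]
40 foot [296.4 233.8] ring [270.9 208.6]
```

Request:
servo_tool(
  motion=[
    [0.1,0,-6,0,0],
    [0.1,0,-18,3,0],
    [0.1,0,-26,8,0],
    [0.1,0,-28,12,0],
    [0.1,0,-28,14,0],
    [0.1,0,-28,14,0],
  ],
)

```text
time: 16.05
position: [552.4, -43.1, 302.3]
orientation: [0.998, -0.057, -0.001, 0.0]
force: [-0.3, -1.1, -5.5]
opening: 0.268
```

Request:
servo_tool(
  motion=[
    [0.1,0,0,1,0],
    [0.1,0,0,2,0],
    [0.1,0,0,3,0],
    [0.1,0,0,3,0],
  ],
)

```text
time: 16.38
position: [552.9, -44.1, 300.5]
orientation: [0.998, -0.058, -0.0, -0.0]
force: [0.0, -0.1, -5.5]
opening: 0.27
```

Request:
servo_tool(
  motion=[
    [0.1,0,0,1,0],
    [0.1,0,0,2,0],
    [0.1,0,0,2,0],
  ],
)

```text
time: 16.63
position: [552.8, -43.8, 298.4]
orientation: [0.998, -0.058, -0.0, -0.0]
force: [0.2, 0.1, -4.8]
opening: 0.271
```

Request:
servo_tool(
  motion=[
    [0.1,0,0,1.5,0],
    [0.1,0,0,3,0],
    [0.1,0,0,3,0],
  ],
)

```text
time: 16.88
position: [553.5, -44.0, 297.0]
orientation: [0.998, -0.058, 0.001, 0.0]
force: [0.0, -0.5, 1.3]
opening: 0.271
```

Request:
servo_tool(
  motion=[
    [0.1,0,0,1,0],
    [0.1,0,0,2,0],
    [0.1,0,0,2,0],
  ],
)

```text
time: 17.13
position: [554.1, -44.2, 296.8]
orientation: [0.998, -0.058, 0.002, 0.001]
force: [-2.0, -1.4, 10.2]
opening: 0.27
```

Request:
servo_tool(
  motion=[
    [0.1,0,-4,0,0],
    [0.1,0,-8,0,0],
    [0.1,0,-12,0,0],
    [0.1,0,-16,0.5,0],
    [0.1,0,-20,0.7,0],
    [0.1,0,-20,0.7,0],
  ],
)

```text
time: 17.63
position: [556.6, -23.7, 296.4]
orientation: [0.998, -0.058, 0.003, 0.0]
force: [-1.0, 0.0, 10.1]
opening: 0.267
```

```bash
python3 tilt.py 191 15
```

```text
17.6333 [556.6 -23.7 296.4] [-1.   0.  10.1] 0.26748222915371295
tcp px [269.8 190.8] [([236.6, 90.2], [236, 86, 3, 10, 13]), ([279.6, 169.9], [277, 165, 7, 10, 28]), ([238.0, 169.0], [234, 166, 9, 7, 41]), ([333.7, 183.2], [329, 174, 12, 22, 51]), ([360.4, 194.6], [359, 191, 5, 10, 16]), ([271.6, 221.6], [264, 216, 16, 11, 120]), ([252.6, 240.5], [244, 233, 24, 20, 300]), ([276.3, 253.7], [264, 242, 25, 20, 266])]
0 foot [269.6 252.6] ring [269.7 221.4]
10 foot [281.4 251.8] ring [275.  221.1]
20 foot [292.8 249.5] ring [280.1 220. ]
30 foot [303.8 245.6] ring [285.  218.2]
40 foot [313.9 240.3] ring [289.4 215.7]
```

Request:
servo_tool(
  motion=[
    [0.1,0,-4,0.5,0],
    [0.1,0,-8,1,0],
    [0.1,0,-12,1.5,0],
    [0.1,0,-14,2,0],
    [0.1,0,-14,2,0],
  ],
)

```text
time: 18.1
position: [558.7, -9.8, 294.7]
orientation: [0.998, -0.058, 0.003, 0.0]
force: [-0.8, 0.2, 9.6]
opening: 0.269
```

```bash
python3 tilt.py 191 15
```

```text
18.1 [558.7  -9.8 294.7] [-0.8  0.2  9.6] 0.2686085844439868
tcp px [275.4 191.5] [([236.7, 90.7], [236, 86, 3, 11, 13]), ([238.3, 168.8], [234, 166, 9, 6, 41]), ([333.6, 183.5], [329, 174, 12, 23, 55]), ([360.3, 195.2], [358, 191, 6, 10, 18]), ([274.4, 222.1], [267, 216, 16, 12, 123]), ([252.9, 240.4], [244, 233, 23, 20, 301]), ([276.3, 254.4], [264, 243, 26, 19, 270])]
0 foot [274.7 253.1] ring [275. 222.]
10 foot [286.4 252.4] ring [280.3 221.7]
20 foot [297.9 250.1] ring [285.5 220.6]
30 foot [308.8 246.2] ring [290.3 218.8]
40 foot [319.  240.9] ring [294.8 216.3]
```

Request:
servo_tool(
  motion=[
    [0.1,0,0,-0.6,0],
    [0.1,0,0,-0.8,0],
    [0.3,0,0,-0.8,0],
    [0.36,0,0,-0.8,0],
    [0.5,0,0,-0.8,0],
    [0.8,0,0,-0.8,0],
    [1,0,0,-0.8,0],
    [1,0,0,-0.8,0],
  ],
)

```text
time: 18.82
position: [556.7, -10.0, 291.2]
orientation: [0.998, -0.058, -0.0, -0.0]
force: [0.3, 0.2, -0.2]
opening: 0.904
```

Request:
servo_tool(
  motion=[
    [1,0,0,-20,0],
    [1,0,0,-60,-0.12],
    [1,0,0,-90,-0.24],
    [1,0,-10,-90,-0.36],
    [1,0,-30,-90,-0.48],
    [1,0,-50,-90,-0.6],
    [1,0,-60,-90,-0.72],
    [1,0,-60,-90,-0.84],
  ],
)

```text
time: 19.48
position: [563.8, 51.6, 381.4]
orientation: [0.934, 0.358, 0.0, -0.001]
force: [0.9, 0.4, 0.1]
opening: 1.001
```

```bash
python3 - <<'E'
from h import *
import pickle
np.set_printoptions(precision=2,suppress=True)
s=bot.read_state();print(s["time"],s["position"],s["q"])
S=cam("scene");T=cam("top");W=cam("wrist",s)
w=bot.grab_frame("wrist");b=bot.grab_frame("scene");t=bot.grab_frame("top")
for n in "wbt": np.save(n+"3.npy",eval(n))
C=np.array([556.4,-11.9,90])
for a in(4,111,151,175): print(a,[proj(c,C+[0,0,a]) for c in(S,T,W)])
for n,im,c in(("s",b,S),("t",t,T),("w",w,W)):
    r=mask(im,0,6,130,50)|mask(im,174,180,130,50);k=proj(c,C+[0,0,60])
    for nm,m in(("red",r),("brass",mask(im,14,30,110,60)),("black",cv2.inRange(im,(0,0,0),(42,42,42))),("green",mask(im,45,85,120,30))):
        print(n,nm,[x for x in blobs(m,15) if np.linalg.norm(np.array(x[0])-k)<(60 if n!="w" else 120)])
q=cv2.resize(b[160:280,215:335],(420,420),interpolation=2);f=cv2.resize(b[160:280,110:230],(420,420),interpolation=2)
cv2.imwrite("pics/stand.png",cv2.resize(np.clip(np.hstack([w,q,f])[...,::-1]*1.3,0,255).astype(np.uint8),(800,240)))
E
```

```text
19.4833 [563.78  51.64 381.44] [-0.05  0.03  1.5   0.    1.62 -0.78]
4 [array([273.84, 252.31]), array([283.38, 191.27]), array([238.92, 212.89])]
111 [array([274.14, 221.18]), array([284.12, 183.33]), array([225.91, 243.83])]
151 [array([274.26, 208.67]), array([284.44, 180.01]), array([218.62, 261.16])]
175 [array([274.33, 200.91]), array([284.64, 177.91]), array([213.22, 274.  ])]
s red [([276.9, 222.7], [270, 217, 15, 11, 117]), ([252.8, 240.4], [244, 233, 23, 20, 297]), ([276.7, 255.2], [264, 244, 26, 18, 255])]
s brass [([277.0, 210.5], [270, 206, 15, 8, 53]), ([312.7, 222.9], [305, 211, 17, 23, 278]), ([253.8, 216.6], [249, 214, 11, 7, 49]), ([287.9, 282.6], [285, 276, 7, 14, 33]), ([271.5, 285.6], [261, 278, 23, 12, 95])]
s black [([277.1, 200.8], [273, 192, 10, 19, 158]), ([254.0, 211.6], [251, 210, 7, 4, 20])]
s green [([258.6, 245.6], [255, 242, 8, 9, 62]), ([289.9, 256.3], [282, 242, 12, 26, 95])]
t red [([271.6, 190.7], [268, 181, 8, 20, 95]), ([288.0, 192.7], [282, 181, 12, 22, 150]), ([241.6, 212.5], [215, 203, 57, 21, 487]), ([272.5, 222.1], [270, 217, 6, 11, 31]), ([277.9, 227.4], [276, 221, 4, 13, 22]), ([295.5, 234.7], [286, 234, 21, 3, 29])]
t brass [([286.9, 180.1], [285, 175, 5, 10, 28])]
t black [([266.5, 145.5], [258, 140, 16, 13, 71]), ([242.5, 145.6], [239, 142, 8, 9, 25]), ([262.5, 162.7], [244, 153, 30, 22, 195]), ([270.8, 177.2], [269, 175, 5, 5, 17]), ([259.1, 225.7], [249, 224, 21, 5, 71])]
t green [([295.6, 194.0], [284, 176, 19, 35, 301]), ([266.8, 195.0], [265, 181, 6, 24, 49])]
w red [([142.7, 163.6], [121, 144, 52, 44, 375]), ([243.7, 207.9], [204, 168, 82, 85, 2505])]
w brass [([273.4, 173.3], [245, 143, 56, 63, 354]), ([229.6, 247.3], [202, 231, 51, 46, 825])]
w black [([168.6, 157.4], [164, 152, 11, 11, 17]), ([143.4, 179.9], [127, 170, 29, 17, 45]), ([221.9, 269.7], [200, 242, 44, 55, 1750])]
w green [([240.2, 200.1], [176, 147, 130, 114, 3556])]
```

View pics/stand.png

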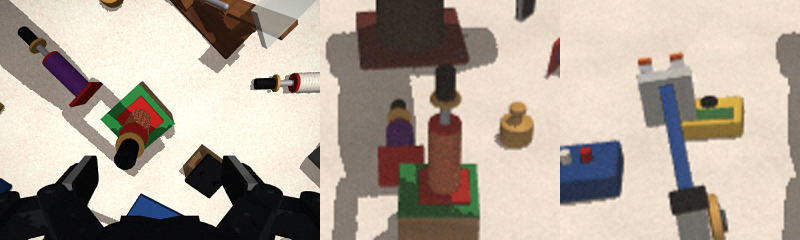

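The pictures show the coil standing upright on the block: knob, collar, ring and foot are all at scene column ~277. The fork has nothing above its prongs. I'll triangulate how centred the coil is.

```bash
python3 - <<'E'
from h import *
np.set_printoptions(precision=1,suppress=True)
s=bot.read_state();S=cam("scene");T=cam("top");W=cam("wrist",s);print(s["position"],Ro.from_quat(s["orientation"]).as_matrix()[:2,:2])
print("knob",tri([(S,(277.1,200.8)),(W,(221.9,269.7))]));print("collar",tri([(S,(277.,210.5)),(W,(229.6,247.3))]),onz(W,(229.6,247.3),241),onz(S,(277,210.5),241))
w=np.load("w3.npy");t=np.load("t3.npy")
def quad(m):
    c=np.vstack([c for c in cv2.findContours(m,0,2)[0] if cv2.contourArea(c)>60]);r=cv2.minAreaRect(c);return r
g=mask(w,45,85,120,30);r=quad(g);print("block w",r,onz(W,r[0],90))
g=mask(w,45,85,120,30)
for p in cv2.approxPolyDP(cv2.convexHull(np.vstack([c for c in cv2.findContours(g,0,2)[0] if cv2.contourArea(c)>60])),6,True)[:,0]:print("blk",p,onz(W,p,90)[:2])
m=(mask(w,0,6,130,50)|mask(w,174,180,130,50));m[:,:185]=0
for p in cv2.approxPolyDP(cv2.convexHull(np.vstack([c for c in cv2.findContours(m,0,2)[0] if cv2.contourArea(c)>60])),5,True)[:,0]:print("foot",p,onz(W,p,98)[:2])
b=np.load("b3.npy");m=(mask(b,0,6,130,50)|mask(b,174,180,130,50))[225:270,262:295].copy();print(cv2.boundingRect(m))
E
```

```text
[563.7  49.7 381.4] [[ 0.8  0.7]
 [ 0.7 -0.8]]
knob (array([558.2,  -5.7, 266.4]), [np.float64(0.7342319472117398), np.float64(0.7342319472117635)])
collar (array([555.4,  -3.4, 233.4]), [np.float64(1.2686575514187364), np.float64(1.2686575514185592)]) [554.8   0.8 241. ] [565.4  -5.9 241. ]
block w ((240.72674560546875, 211.41046142578125), (93.43328857421875, 91.66419982910156), 47.891265869140625) [556.4 -12.4  90. ]
blk [243 147] [510.1  47.4]
blk [305 216] [617.5  34. ]
blk [253 260] [607.4 -50. ]
blk [207 240] [548.7 -67.1]
blk [176 208] [496.2 -59.9]
foot [524 133] [732.  264.1]
foot [524 150] [746.7 252.5]
foot [515 161] [748.8 238.1]
foot [253 252] [599.1 -39.2]
foot [209 237] [547.5 -59.3]
foot [204 205] [518.8 -32.5]
foot [245 168] [526.9  32. ]
foot [514 128] [719.5 260.3]
(0, 0, 28, 37)
```

Request:
servo_tool(
  motion=[
    [1,-8,7,0,-0.12],
    [1,-20,18,10,-0.24],
    [1,-32,29,20,-0.36],
    [1,-39,35,30,-0.48],
    [1,-41.2,36.6,40,-0.6],
    [1,-41.2,36.6,46,-0.72],
    [1,-41.2,36.6,46,-0.84],
    [1,-41.2,36.6,46,-0.96],
  ],
)

```text
time: 20.3
position: [556.7, -5.9, 334.8]
orientation: [0.666, 0.746, -0.0, -0.001]
force: [0.0, 0.0, -0.3]
opening: 0.998
```

Request:
servo_tool(
  motion=[
    [1,0,0,0,-0.066],
    [1,0,0,0,-0.066],
    [1,0,0,0,-0.066],
  ],
)

```text
time: 20.55
position: [557.1, -5.5, 335.6]
orientation: [0.643, 0.766, -0.0, -0.0]
force: [-0.2, 0.5, -0.5]
opening: 0.997
```

Request:
servo_tool(
  motion=[
    [1,0,0,20,0],
    [1,0,0,42,0],
    [1,0,0,58,0],
    [1,0,0,65,0],
    [1,0,0,67,0],
    [1,0,0,67,0],
  ],
)

```text
time: 21.05
position: [557.1, -5.2, 268.6]
orientation: [0.642, 0.767, -0.0, -0.0]
force: [-0.3, 0.5, 0.8]
opening: 0.999
```

Request:
servo_tool(
  motion=[
    [0.7,0,0,0,0],
    [0.5,0,0,0,0],
    [0.4,0,0,0,0],
    [0.35,0,0,0,0],
    [0.3,0,0,0,0],
    [0.2,0,0,0,0],
    [0.1,0,0,0,0],
  ],
)

```text
time: 21.63
position: [557.5, -4.7, 269.4]
orientation: [0.641, 0.768, 0.001, 0.0]
force: [-0.5, 1.7, 3.7]
opening: 0.289
```

Request:
servo_tool(
  motion=[
    [0.1,0,0,-3,0],
    [0.1,-2,-0.7,-6,0],
    [0.1,-5,-1.6,-6,0],
    [0.1,-6.7,-2.2,-6,0],
    [0.1,-6.7,-2.2,-4,0],
    [0.1,-6.7,-2.2,-2,0],
    [0.1,-6.7,-2.2,-1,0],
    [0.1,-6.7,-2.2,-1,0],
  ],
)

```text
time: 22.3
position: [556.1, -12.1, 269.4]
orientation: [0.641, 0.768, -0.0, -0.0]
force: [0.6, 0.4, -5.2]
opening: 0.289
```

Request:
servo_tool(
  motion=[
    [0.1,0,0,0.7,0],
    [0.1,0,0,1.4,0],
    [0.1,0,0,1.4,0],
  ],
)

```text
time: 22.55
position: [556.5, -11.9, 269.3]
orientation: [0.641, 0.768, 0.0, 0.001]
force: [-1.3, 1.3, 2.6]
opening: 0.288
```

Request:
servo_tool(
  motion=[
    [0.3,0,0,0,0],
    [0.4,0,0,0,0],
    [0.7,0,0,0,0],
    [1,0,0,0,0],
    [1,0,0,-15,0],
    [1,0,0,-40,0],
    [1,0,0,-50,0],
    [1,0,0,-50,0],
  ],
)

```text
time: 23.22
position: [557.8, -12.4, 321.7]
orientation: [0.641, 0.768, 0.002, 0.003]
force: [1.0, -1.5, 0.3]
opening: 1.002
```

Request:
servo_tool(
  motion=[
    [1,0,0,0,0],
    [1,0,0,0,0],
    [1,0,0,0,0],
    [1,0,0,0,0],
    [1,0,0,0,0],
    [1,0,0,0,0],
  ],
)

```text
time: 23.72
position: [556.0, -12.1, 317.7]
orientation: [0.641, 0.768, -0.0, -0.0]
force: [-0.3, 0.2, 0.8]
opening: 1.003
```

```bash
python3 - <<'E'
from h import *
np.set_printoptions(precision=1,suppress=True)
s=bot.read_state();print(s["time"],s["position"],s["q"],s["opening"]);S=cam("scene");b=bot.grab_frame("scene")
C=np.array([556,-12,90]);print([proj(S,C+[0,0,a]) for a in(4,111,151,175)])
k=(274,225)
for nm,m in(("red",mask(b,0,6,130,50)|mask(b,174,180,130,50)),("brass",mask(b,14,30,110,60)),("green",mask(b,45,85,120,30))):
    print(nm,[x for x in blobs(m,15) if np.linalg.norm(np.array(x[0])-k)<40])
E
```

```text
23.7167 [556.  -12.1 317.7] [-0.2  0.   1.6 -0.   1.5 -1.9] 1.0031809974395876
[array([273.8, 252.2]), array([274.1, 221.1]), array([274.2, 208.6]), array([274.3, 200.8])]
red [([273.7, 222.6], [266, 217, 16, 12, 119]), ([252.7, 240.5], [244, 233, 23, 20, 297]), ([273.8, 255.1], [261, 244, 26, 18, 257])]
brass [([273.9, 210.4], [267, 206, 15, 8, 54]), ([312.7, 222.9], [305, 211, 17, 23, 279]), ([253.6, 216.6], [249, 214, 11, 7, 47])]
green [([260.5, 246.4], [259, 242, 6, 12, 21]), ([282.0, 259.3], [259, 242, 35, 26, 271])]
```

The coil stands centred and upright on the block, let go. Now I'll grip the knob for the carry.

Request:
servo_tool(
  motion=[
    [1,0,0,15,0],
    [1,0,0,35,0],
    [1,0,0,46,0],
    [1,0,0,48.5,0],
    [0.6,0,0,48.5,0],
    [0.4,0,0,48.5,0],
    [0.3,0,0,48.5,0],
    [0.1,0,0,48.5,0],
  ],
)

```text
time: 24.43
position: [556.8, -12.2, 271.0]
orientation: [0.641, 0.768, 0.0, 0.001]
force: [-0.2, 0.1, -0.6]
opening: 0.453
```

Request:
servo_tool(
  motion=[
    [0.1,0,0,0,0],
    [0.1,0,0,0,0],
    [0.1,0,0,0,0],
  ],
)

```text
time: 24.68
position: [556.6, -11.9, 270.9]
orientation: [0.641, 0.768, 0.001, 0.001]
force: [0.1, 2.2, 4.7]
opening: 0.287
```

Request:
servo_tool(
  motion=[
    [0.1,0,0,-8,0],
    [0.1,0,0,-26,0],
    [0.1,0,-6,-50,0],
    [0.1,-6,-22,-68,0],
    [0.1,-20,-45,-75,0],
    [0.1,-42,-70,-75,0],
    [0.1,-70,-92,-75,0],
    [0.1,-100,-108,-75,0],
  ],
)

```text
time: 25.35
position: [465.6, -130.1, 344.0]
orientation: [0.64, 0.768, -0.001, -0.001]
force: [0.7, 0.2, -4.8]
opening: 0.292
```

Request:
servo_tool(
  motion=[
    [0.1,-30,-10,0,0],
    [0.1,-60,-15,0,0],
    [0.1,-90,-16.6,0,0],
    [0.1,-118,-16.6,0,0],
    [0.1,-142,-16.6,0,0],
    [0.1,-160,-16.6,0,0],
    [0.1,-170,-16.6,0,0],
    [0.1,-173,-16.6,0,0],
  ],
)

```text
time: 26.02
position: [481.7, -304.2, 343.3]
orientation: [0.642, 0.767, -0.0, -0.001]
force: [-0.2, 0.1, -5.2]
opening: 0.288
```

```bash
cat > fk.py <<'E'
from h import *
np.set_printoptions(precision=1,suppress=True)
s=bot.read_state();p=np.array(s["position"]);print(s["time"],p,s["force"],s["q"],Ro.from_quat(s["orientation"]).as_matrix()[:2,:2])
S=cam("scene");T=cam("top");W=cam("wrist",s)
w=bot.grab_frame("wrist");b=bot.grab_frame("scene");t=bot.grab_frame("top")
for n in "wbt": np.save(n+"4.npy",eval(n))
for X in((527.7,-313.7,300),(520.6,-276.2,300)): print("exp tip",[proj(c,X) for c in(S,T,W)])
for X in (p-[0,0,30],p-[0,0,70],p-[0,0,177]): print("exp coil",[proj(c,X) for c in(S,T,W)])
for n,im in(("s",b),("t",t),("w",w)):
    o=mask(im,3,14,150,90);br=mask(im,14,30,110,60);r=mask(im,0,2,130,50)|mask(im,174,180,130,50)
    k=proj({"s":S,"t":T,"w":W}[n],p-[0,0,30]);d=60 if n!="w" else 250
    for nm,m in(("or",o),("br",br),("red",r)): print(n,nm,[x for x in blobs(m,8) if np.linalg.norm(np.array(x[0])-k)<d])
E
python3 fk.py
```

```text
26.0167 [ 481.7 -304.2  343.3] [-0.2  0.1 -5.2] [-0.7  0.   1.5 -0.   1.6 -2.4] [[-0.2  1. ]
 [ 1.   0.2]]
exp tip [array([151.7, 189.9]), array([406.4, 188.8]), array([245.3, 334.9])]
exp tip [array([167.5, 187.5]), array([391.3, 191.2]), array([317.5, 334.3])]
exp coil [array([156.8, 175.6]), array([404.4, 206.1]), array([278.4, 268.6])]
exp coil [array([159.1, 189. ]), array([400. , 208.8]), array([278.5, 240.1])]
exp coil [array([164.7, 222.2]), array([389.6, 215.1]), array([278.6, 198.9])]
s or [([166.9, 187.6], [164, 186, 7, 4, 16]), ([152.6, 189.9], [149, 188, 7, 4, 17])]
s br [([196.1, 137.0], [177, 118, 33, 28, 225]), ([165.5, 142.1], [162, 139, 7, 7, 33]), ([135.5, 143.9], [133, 140, 8, 7, 27]), ([156.4, 177.0], [149, 173, 16, 8, 56]), ([178.9, 211.4], [177, 209, 4, 6, 15]), ([191.1, 220.4], [177, 209, 25, 20, 305])]
s red [([160.7, 189.9], [156, 184, 10, 11, 46]), ([153.5, 186.8], [152, 186, 4, 3, 8]), ([173.8, 224.7], [171, 220, 7, 11, 50]), ([156.0, 227.2], [150, 222, 14, 9, 77])]
t or [([391.5, 191.5], [389, 191, 6, 2, 8]), ([402.0, 213.9], [399, 213, 7, 3, 11]), ([397.4, 219.1], [394, 217, 8, 6, 15])]
t br [([404.6, 211.1], [398, 208, 14, 6, 38])]
t red [([380.5, 205.6], [378, 202, 9, 10, 48]), ([398.1, 214.5], [395, 212, 8, 5, 24]), ([398.2, 222.7], [394, 218, 8, 10, 40])]
w or [([280.0, 193.9], [247, 174, 68, 48, 1149]), ([244.4, 223.5], [243, 220, 5, 9, 17]), ([247.2, 340.2], [246, 337, 4, 6, 16]), ([311.9, 339.3], [310, 337, 4, 5, 15])]
w br [([466.9, 257.4], [429, 217, 130, 96, 3230]), ([279.3, 244.7], [238, 228, 83, 44, 1610]), ([439.0, 375.8], [429, 368, 23, 17, 218])]
w red [([159.1, 67.6], [150, 59, 20, 18, 259]), ([278.8, 195.9], [231, 148, 101, 101, 4645]), ([495.2, 173.9], [451, 165, 89, 21, 726]), ([132.7, 243.7], [122, 227, 22, 32, 444])]
```

The wrist view puts the coil's axis (col 279) midway between the orange tips (cols 247 and 312). I'll go into the fork with the collar 9 mm above the tips.

Request:
servo_tool(
  motion=[
    [0.1,0.5,6,0,0],
    [0.1,0.8,18,0,0],
    [0.1,1.1,32,0,0],
    [0.1,1.5,46,0,0],
    [0.1,1.7,57,0,0],
    [0.1,2,65,0,0],
    [0.1,2,69,0,0],
    [0.1,2,69,0,0],
  ],
)

```text
time: 26.83
position: [550.7, -287.9, 344.5]
orientation: [0.64, 0.768, 0.0, -0.0]
force: [-1.0, 0.4, -5.1]
opening: 0.286
```

```bash
python3 fk.py; python3 - <<'E'
import numpy as np,cv2
w=np.load("w4.npy");b=np.load("b4.npy");t=np.load("t4.npy")
q=cv2.resize(b[150:250,110:210],(420,420),interpolation=2);f=cv2.resize(t[140:240,350:450],(420,420),interpolation=2)
cv2.imwrite("pics/fork2.png",cv2.resize(np.clip(np.hstack([w[:,130:430],q,f])[...,::-1]*1.3,0,255).astype(np.uint8),(800,295)))
E
```

```text
26.8333 [ 550.7 -287.9  344.5] [-1.   0.4 -5.1] [-0.6  0.2  1.4  0.   1.6 -2.4] [[-0.2  1. ]
 [ 1.   0.2]]
exp tip [array([151.7, 189.9]), array([406.4, 188.8]), array([234.3, 203.6])]
exp tip [array([167.5, 187.5]), array([391.3, 191.2]), array([313.9, 203.2])]
exp coil [array([160.6, 189.2]), array([397.4, 178.1]), array([278.4, 268.5])]
exp coil [array([163., 203.]), array([393.2, 181.7]), array([278.6, 239.9])]
exp coil [array([168.7, 237.1]), array([383.5, 190.3]), array([278.9, 198.5])]
s or [([179.1, 228.1], [176, 228, 8, 2, 9])]
s br [([193.1, 140.5], [177, 136, 33, 10, 139]), ([173.4, 140.1], [171, 139, 6, 3, 13]), ([160.2, 190.6], [152, 186, 17, 8, 66]), ([178.9, 211.7], [177, 209, 4, 6, 17]), ([190.4, 220.2], [175, 209, 27, 20, 320])]
s red [([178.4, 236.6], [174, 229, 10, 17, 104]), ([158.4, 240.6], [153, 230, 14, 16, 101])]
t or [([396.0, 186.4], [394, 185, 6, 3, 9])]
t br [([399.2, 183.5], [393, 180, 12, 7, 40])]
t red [([433.2, 183.6], [429, 179, 9, 10, 54]), ([395.8, 188.2], [394, 187, 5, 3, 9])]
w or [([277.6, 190.3], [258, 174, 42, 35, 472]), ([301.8, 186.8], [298, 181, 7, 10, 16]), ([238.5, 205.0], [222, 199, 34, 13, 442]), ([317.3, 203.8], [301, 198, 34, 13, 428]), ([288.5, 200.5], [286, 200, 6, 2, 8]), ([295.8, 205.7], [292, 204, 8, 4, 11])]
w br [([465.8, 173.3], [455, 165, 28, 22, 172]), ([463.1, 212.6], [432, 173, 68, 74, 1587]), ([279.5, 244.7], [238, 228, 83, 44, 1615]), ([459.7, 257.1], [458, 254, 4, 7, 9]), ([469.4, 333.9], [457, 329, 25, 15, 114])]
w red [([282.1, 171.7], [240, 148, 92, 45, 2143]), ([123.8, 189.6], [113, 175, 23, 29, 435]), ([278.6, 217.2], [258, 204, 42, 29, 990])]
```

View pics/fork2.png

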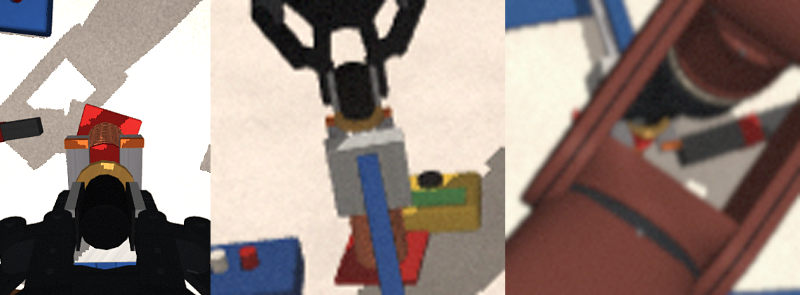

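The wrist view shows the neck in the slot: tips at (238,205) and (317,204) straddle the collar at col 279. I'll lower slowly along the arm's arc and watch the force.

Request:
servo_tool(
  motion=[
    [0.1,0,0,4,0],
    [0.1,0,0,8,0],
    [0.1,0,0,12,0],
    [0.1,0,0,15,0],
    [0.1,0,-0.5,18,0],
    [0.1,0,-1.3,21,0],
    [0.1,0,-2,24,0],
    [0.1,0,-2.6,26.5,0],
  ],
)

```text
time: 27.65
position: [547.1, -289.2, 318.1]
orientation: [0.641, 0.768, -0.0, 0.0]
force: [-1.4, 0.2, -3.5]
opening: 0.289
```

Request:
servo_tool(
  motion=[
    [0.1,0,-0.7,3,0],
    [0.1,0,-1.4,6,0],
    [0.1,0,-2.1,10,0],
    [0.1,0,-2.6,13,0],
    [0.1,0,-3.1,16,0],
    [0.1,0,-3.6,20,0],
    [0.1,0,-3.6,20,0],
  ],
)

```text
time: 28.23
position: [543.5, -289.9, 297.3]
orientation: [0.641, 0.767, -0.0, -0.0]
force: [0.2, -0.9, -3.1]
opening: 0.284
```

Request:
servo_tool(
  motion=[
    [0.1,0,-0.5,3,0],
    [0.1,0,-0.8,6,0],
    [0.1,0,-1.0,10,0],
    [0.1,0,-1.2,13,0],
    [0.1,0,-1.4,16,0],
    [0.1,0,-1.5,20,0],
    [0.1,0,-1.5,20,0],
  ],
)

```text
time: 28.82
position: [542.1, -290.1, 277.3]
orientation: [0.641, 0.768, -0.0, -0.0]
force: [-0.6, -1.3, -2.5]
opening: 0.284
```

Request:
servo_tool(
  motion=[
    [0.1,0,0,3,0],
    [0.1,0,0,6,0],
    [0.1,0,0.1,9,0],
    [0.1,0,0.2,12,0],
    [0.1,0,0.2,12,0],
    [0.1,0,0.2,12,0],
  ],
)

```text
time: 29.32
position: [542.4, -290.1, 266.1]
orientation: [0.641, 0.768, -0.0, -0.0]
force: [-2.9, -2.2, -0.9]
opening: 0.289
```

Request:
servo_tool(
  motion=[
    [0.1,0,0,0,0],
  ],
)

```text
time: 29.4
position: [542.4, -290.1, 266.4]
orientation: [0.641, 0.768, -0.0, 0.0]
force: [-2.9, -1.6, -2.1]
opening: 0.288
```

Request:
servo_tool(
  motion=[
    [0.1,0,0,0,0],
  ],
)

```text
time: 29.48
position: [542.3, -290.1, 266.5]
orientation: [0.641, 0.768, -0.0, 0.0]
force: [-2.7, -1.9, -0.8]
opening: 0.286
```

Request:
servo_tool(
  motion=[
    [0.1,0,0,0,0],
  ],
)

```text
time: 29.57
position: [542.4, -290.1, 266.5]
orientation: [0.641, 0.768, -0.0, 0.0]
force: [-1.9, -1.1, -0.5]
opening: 0.29
```

Request:
servo_tool(
  motion=[
    [0.1,0,-1,1,0],
    [0.1,0,-2,2,0],
    [0.1,0,-2,4,0],
    [0.1,0,-2,6,0],
    [0.1,0,-2,6,0],
    [0.1,0,-2,6,0],
  ],
)

```text
time: 30.07
position: [540.7, -290.0, 260.2]
orientation: [0.641, 0.768, 0.0, 0.0]
force: [3.1, 0.5, -0.6]
opening: 0.289
```

Request:
servo_tool(
  motion=[
    [0.1,0,0,0,0],
  ],
)

```text
time: 30.15
position: [540.7, -290.1, 260.3]
orientation: [0.641, 0.768, 0.0, 0.0]
force: [2.7, 2.0, 0.0]
opening: 0.288
```

Request:
servo_tool(
  motion=[
    [0.1,0,0,0,0],
  ],
)

```text
time: 30.23
position: [540.6, -290.1, 260.3]
orientation: [0.641, 0.768, 0.0, -0.0]
force: [2.9, 1.8, -1.6]
opening: 0.291
```

Request:
servo_tool(
  motion=[
    [0.1,0,0,0,0],
  ],
)

```text
time: 30.32
position: [540.5, -290.1, 260.3]
orientation: [0.641, 0.768, 0.0, -0.0]
force: [2.8, 1.7, -0.5]
opening: 0.288
```

Request:
servo_tool(
  motion=[
    [0.1,0,0.4,2,0],
    [0.1,0,0.8,4,0],
    [0.1,0,1.2,6,0],
    [0.1,0,1.2,6,0],
    [0.1,0,1.2,6,0],
  ],
)

```text
time: 30.73
position: [541.2, -290.1, 253.8]
orientation: [0.641, 0.768, -0.0, -0.001]
force: [-0.5, 1.3, -1.1]
opening: 0.289
```

Request:
servo_tool(
  motion=[
    [0.1,0,0,0,0],
  ],
)

```text
time: 30.82
position: [541.2, -290.1, 254.0]
orientation: [0.641, 0.768, -0.0, -0.001]
force: [-1.1, 2.2, -0.2]
opening: 0.289
```

Request:
servo_tool(
  motion=[
    [0.1,0,0,0,0],
  ],
)

```text
time: 30.9
position: [541.2, -290.1, 254.1]
orientation: [0.641, 0.768, -0.0, -0.001]
force: [-1.7, 2.0, -0.1]
opening: 0.287
```

Request:
servo_tool(
  motion=[
    [0.1,0,0,0,0],
  ],
)

```text
time: 30.98
position: [541.2, -290.1, 254.1]
orientation: [0.641, 0.768, -0.0, -0.001]
force: [-0.5, 2.1, -0.2]
opening: 0.284
```

Request:
servo_tool(
  motion=[
    [0.1,-0.3,0.3,1.5,0],
    [0.1,-0.5,0.5,3,0],
    [0.1,-0.5,0.7,4.5,0],
    [0.1,-0.5,0.9,6,0],
    [0.1,-0.5,0.9,6,0],
    [0.1,-0.5,0.9,6,0],
  ],
)

```text
time: 31.48
position: [542.4, -290.5, 248.0]
orientation: [0.641, 0.768, -0.0, -0.0]
force: [-2.3, 2.1, -0.7]
opening: 0.292
```

Request:
servo_tool(
  motion=[
    [0.1,0,0,0,0],
  ],
)

```text
time: 31.57
position: [542.5, -290.6, 248.2]
orientation: [0.641, 0.768, -0.0, -0.0]
force: [-2.0, 1.8, -1.0]
opening: 0.288
```

Request:
servo_tool(
  motion=[
    [0.1,0,0,0,0],
  ],
)

```text
time: 31.65
position: [542.5, -290.6, 248.4]
orientation: [0.641, 0.768, -0.0, 0.0]
force: [-3.3, 1.1, -1.2]
opening: 0.285
```

Request:
servo_tool(
  motion=[
    [0.1,0,0,0,0],
  ],
)

```text
time: 31.73
position: [542.5, -290.6, 248.4]
orientation: [0.641, 0.768, -0.0, 0.0]
force: [-3.1, 1.9, -1.0]
opening: 0.287
```

Request:
servo_tool(
  motion=[
    [0.1,0,0,0,0],
  ],
)

```text
time: 31.82
position: [542.5, -290.6, 248.4]
orientation: [0.641, 0.768, -0.0, 0.0]
force: [-3.0, 1.1, 0.4]
opening: 0.288
```

Request:
servo_tool(
  motion=[
    [0.1,0,0,0,0],
  ],
)

```text
time: 31.9
position: [542.5, -290.6, 248.3]
orientation: [0.641, 0.768, -0.0, 0.0]
force: [-3.3, 1.9, -0.5]
opening: 0.289
```

```bash
python3 fk.py
```

```text
31.9 [ 542.5 -290.6  248.3] [-3.3  1.9 -0.5] [-0.6  0.2  1.6 -0.   1.4 -2.4] [[-0.2  1. ]
 [ 1.   0.2]]
exp tip [array([151.7, 189.9]), array([406.4, 188.8]), array([190.2, 337.1])]
exp tip [array([167.5, 187.5]), array([391.3, 191.2]), array([356. , 336.3])]
exp coil [array([165.3, 219.5]), array([388.9, 189.4]), array([278.5, 268.5])]
exp coil [array([167.3, 231.9]), array([385.4, 192.4]), array([278.7, 239.9])]
exp coil [array([172.5, 262.8]), array([376.9, 199.5]), array([279. , 198.5])]
s or []
s br [([177.4, 211.9], [174, 209, 9, 6, 37]), ([191.7, 220.0], [179, 209, 23, 20, 289]), ([187.5, 271.0], [184, 257, 8, 29, 146])]
s red [([122.5, 236.9], [120, 234, 6, 7, 36]), ([184.3, 254.7], [183, 254, 4, 3, 9]), ([161.7, 266.2], [157, 256, 11, 16, 77])]
t or [([388.4, 197.3], [387, 196, 4, 4, 9])]
t br [([390.4, 193.8], [385, 191, 11, 6, 33])]
t red [([432.2, 182.5], [429, 178, 8, 11, 46])]
w or [([279.3, 191.2], [255, 174, 49, 36, 582]), ([304.0, 192.0], [298, 181, 11, 20, 40]), ([254.7, 200.2], [253, 197, 4, 7, 14]), ([323.9, 217.5], [306, 211, 37, 14, 513]), ([236.6, 219.0], [218, 212, 38, 15, 502])]
w br [([514.1, 195.1], [497, 185, 39, 24, 288]), ([508.5, 206.8], [500, 203, 17, 9, 24]), ([515.7, 238.1], [470, 207, 90, 61, 2028]), ([279.4, 244.6], [238, 228, 83, 43, 1612]), ([505.0, 273.2], [469, 258, 71, 29, 708]), ([517.6, 297.0], [512, 287, 12, 21, 34]), ([449.4, 387.2], [447, 383, 5, 9, 16])]
w red [([281.9, 175.1], [236, 148, 96, 56, 2502]), ([85.6, 217.4], [71, 197, 30, 39, 690]), ([280.5, 217.5], [258, 204, 46, 31, 1087])]
```

Request:
servo_tool(
  motion=[
    [0.1,0.4,-0.4,0,0],
    [0.1,0.7,-0.8,0,0],
    [0.1,0.7,-0.8,0,0],
    [0.1,0.7,-0.8,0,0],
  ],
)

```text
time: 32.38
position: [542.3, -290.4, 248.9]
orientation: [0.641, 0.768, 0.0, 0.001]
force: [0.5, -2.0, 0.8]
opening: 0.288
```

Request:
servo_tool(
  motion=[
    [0.1,0,0,0,0],
  ],
)

```text
time: 32.47
position: [542.2, -290.4, 248.8]
orientation: [0.641, 0.768, 0.0, 0.001]
force: [1.8, -0.7, -0.7]
opening: 0.289
```

Request:
servo_tool(
  motion=[
    [0.1,0,0,0,0],
  ],
)

```text
time: 32.55
position: [542.2, -290.3, 248.8]
orientation: [0.641, 0.768, 0.0, 0.001]
force: [2.5, -1.8, 0.6]
opening: 0.286
```

Request:
servo_tool(
  motion=[
    [0.1,0,0,0,0],
  ],
)

```text
time: 32.63
position: [542.2, -290.3, 248.7]
orientation: [0.641, 0.768, 0.0, 0.001]
force: [1.8, -1.4, 0.2]
opening: 0.29
```

Request:
servo_tool(
  motion=[
    [0.1,0,0,0,0],
  ],
)

```text
time: 32.72
position: [542.1, -290.3, 248.7]
orientation: [0.641, 0.768, 0.0, 0.001]
force: [2.5, -1.6, 0.6]
opening: 0.289
```

Request:
servo_tool(
  motion=[
    [0.1,0,0,0,0],
  ],
)

```text
time: 32.8
position: [542.0, -290.1, 248.6]
orientation: [0.641, 0.768, 0.0, 0.001]
force: [2.1, -2.2, 0.0]
opening: 0.29
```

Request:
servo_tool(
  motion=[
    [0.1,-0.33,0.36,1,0],
    [0.1,-0.33,0.36,1,0],
    [0.1,-0.33,0.36,1,0],
    [0.1,-0.33,0.36,1,0],
  ],
)

```text
time: 33.13
position: [542.2, -290.2, 247.3]
orientation: [0.641, 0.768, 0.0, 0.0]
force: [2.3, -1.4, -0.1]
opening: 0.291
```

Request:
servo_tool(
  motion=[
    [0.1,0,0,0,0],
  ],
)

```text
time: 33.22
position: [542.2, -290.2, 247.3]
orientation: [0.641, 0.768, 0.0, 0.0]
force: [2.9, -1.3, 0.5]
opening: 0.289
```

Request:
servo_tool(
  motion=[
    [0.1,0,0,0,0],
  ],
)

```text
time: 33.3
position: [542.2, -290.2, 247.3]
orientation: [0.641, 0.768, 0.0, 0.0]
force: [2.6, -2.1, -0.5]
opening: 0.288
```

Request:
servo_tool(
  motion=[
    [0.1,0,0,0,0],
  ],
)

```text
time: 33.38
position: [542.2, -290.1, 247.3]
orientation: [0.641, 0.768, 0.0, 0.0]
force: [3.5, -1.8, 0.1]
opening: 0.288
```

Request:
servo_tool(
  motion=[
    [0.1,0,0,0,0],
  ],
)

```text
time: 33.47
position: [542.2, -290.2, 247.3]
orientation: [0.641, 0.768, 0.0, 0.0]
force: [1.5, -1.7, 0.4]
opening: 0.286
```

Request:
servo_tool(
  motion=[
    [0.1,0,0,0,0],
  ],
)

```text
time: 33.55
position: [542.2, -290.2, 247.3]
orientation: [0.641, 0.768, 0.0, 0.0]
force: [3.2, -1.4, 0.3]
opening: 0.288
```

Request:
servo_tool(
  motion=[
    [0.1,-0.2,0.25,0,0],
    [0.1,-0.35,0.45,0,0],
    [0.1,-0.35,0.45,0,0],
    [0.1,-0.35,0.45,0,0],
  ],
)

```text
time: 33.88
position: [542.3, -290.2, 247.0]
orientation: [0.641, 0.768, -0.0, -0.001]
force: [1.2, 0.0, -0.0]
opening: 0.286
```

Request:
servo_tool(
  motion=[
    [0.1,0,0,0,0],
  ],
)

```text
time: 33.97
position: [542.3, -290.3, 247.0]
orientation: [0.641, 0.768, -0.0, -0.0]
force: [0.3, 0.2, -0.0]
opening: 0.285
```

Request:
servo_tool(
  motion=[
    [0.1,0,0,0,0],
  ],
)

```text
time: 34.05
position: [542.3, -290.3, 247.0]
orientation: [0.641, 0.768, -0.0, -0.0]
force: [-0.0, 0.3, 0.7]
opening: 0.289
```

Request:
servo_tool(
  motion=[
    [0.1,0,0,0,0],
  ],
)

```text
time: 34.13
position: [542.3, -290.3, 247.1]
orientation: [0.641, 0.768, -0.0, -0.0]
force: [-0.1, -0.2, 0.2]
opening: 0.286
```

Request:
servo_tool(
  motion=[
    [0.1,0,0,0,0],
  ],
)

```text
time: 34.22
position: [542.4, -290.3, 247.1]
orientation: [0.641, 0.768, -0.0, -0.0]
force: [-1.3, 1.4, 0.0]
opening: 0.289
```

```bash
python3 - <<'E'
from h import *
np.set_printoptions(precision=2,suppress=True)
F=[];M=[]
for i in range(8):
    bot.grab_frame("wrist");s=bot.read_state();F.append(s["force"]);M.append(s["ft_torque"])
print(s["time"],np.mean(F,0),np.std(F,0),np.mean(M,0))
E
```

```text
34.6167 [-0.36  0.85  0.02] [0.52 0.17 0.45] [0.08 0.05 0.02]
```

All force components average below 1 N (Fz ≈ 0.02 N), so the arm carries the whole coil and is at rest. I'll open gently.

Request:
servo_tool(
  motion=[
    [0.27,0,0,0,0],
    [0.29,0,0,0,0],
    [0.3,0,0,0,0],
    [0.32,0,0,0,0],
    [0.34,0,0,0,0],
    [0.38,0,0,0,0],
    [0.42,0,0,0,0],
    [0.5,0,0,0,0],
  ],
)

```text
time: 35.28
position: [542.7, -290.6, 247.4]
orientation: [0.641, 0.768, 0.0, 0.0]
force: [0.5, -0.3, -0.0]
opening: 0.499
```

Request:
servo_tool(
  motion=[
    [0.65,0,0,0,0],
    [0.8,0,0,0,0],
    [1,0,0,0,0],
    [1,0,0,0,0],
    [1,0,0,0,0],
    [1,0,0,0,0],
  ],
)

```text
time: 35.78
position: [542.6, -290.4, 247.2]
orientation: [0.641, 0.768, -0.0, -0.0]
force: [-0.3, 0.4, 0.0]
opening: 0.998
```

```bash
python3 fk.py | grep -E "^(w|[0-9])"
```

```text
35.7833 [ 542.6 -290.4  247.2] [-0.3  0.4  0. ] [-0.6  0.2  1.6 -0.   1.4 -2.4] [[-0.2  1. ]
w or [([274.8, 177.2], [274, 175, 3, 5, 8]), ([285.5, 179.5], [284, 175, 4, 10, 22]), ([265.9, 180.2], [264, 177, 5, 8, 16]), ([296.5, 187.6], [293, 178, 7, 21, 31]), ([302.4, 189.4], [298, 182, 9, 14, 29]), ([263.1, 189.7], [260, 186, 6, 9, 18]), ([285.9, 187.8], [284, 186, 4, 4, 9]), ([273.4, 194.4], [271, 191, 6, 7, 19]), ([265.8, 201.2], [259, 195, 20, 12, 53]), ([271.7, 199.3], [268, 198, 9, 3, 15]), ([299.3, 205.2], [295, 202, 8, 7, 18]), ([322.7, 217.1], [305, 211, 37, 14, 484]), ([236.8, 218.6], [219, 212, 37, 14, 495])]
w br [([280.2, 253.2], [237, 227, 87, 68, 2380]), ([511.8, 227.1], [509, 226, 7, 4, 9]), ([504.2, 229.9], [500, 228, 8, 5, 13]), ([493.1, 242.4], [485, 240, 17, 6, 19]), ([498.5, 253.5], [473, 243, 60, 20, 154]), ([518.9, 264.9], [509, 262, 22, 7, 36]), ([488.8, 272.0], [472, 267, 36, 11, 73]), ([521.9, 290.6], [521, 289, 3, 5, 8])]
w red [([281.7, 175.4], [236, 148, 95, 56, 2465]), ([84.6, 218.2], [70, 200, 30, 36, 669]), ([280.2, 216.6], [258, 203, 46, 30, 1040])]
```

The arm did not move on release: the tips' pixels shifted by only 1–2 px. I'll retreat straight up, then back.

Request:
servo_tool(
  motion=[
    [1,0,0,-8,0],
    [1,0,0,-22,0],
    [1,0,0,-42,0],
    [1,0,0,-70,0],
    [1,0,0,-100,0],
    [1,0,-15,-120,0],
    [1,0,-45,-125,0],
    [1,0,-75,-125,0],
  ],
)

```text
time: 36.6
position: [469.2, -304.2, 375.9]
orientation: [0.64, 0.768, -0.0, 0.003]
force: [0.8, -0.5, -0.3]
opening: 1.001
```

Request:
servo_tool(
  motion=[
    [1,20,-20,0,0],
    [1,50,-20,0,0],
    [1,85,-20,0,0],
    [1,115,-20,0,0],
    [1,130,-20,0,0],
    [1,130,-20,0,0],
    [1,130,-20,0,0],
  ],
)

```text
time: 37.18
position: [426.2, -179.4, 373.2]
orientation: [0.64, 0.768, -0.0, 0.001]
force: [0.0, -0.6, 0.3]
opening: 1.0
```

```bash
python3 - <<'E'
from h import *
np.set_printoptions(precision=1,suppress=True)
S=cam("scene");T=cam("top")
for i in range(2):
    s=bot.read_state();b=bot.grab_frame("scene");t=bot.grab_frame("top");print(s["time"],s["position"])
    for n,im,c in(("s",b,S),("t",t,T)):
        for nm,m in(("red",mask(im,0,4,130,50)|mask(im,174,180,130,50)),("br",mask(im,14,30,110,60)),("or",mask(im,3,14,150,90)),("bk",cv2.inRange(im,(0,0,0),(42,42,42)))):
            k=proj(c,(543,-291,170));print(n,nm,[x for x in blobs(m,10) if np.linalg.norm(np.array(x[0])-k)<55])
    for _ in range(10): bot.grab_frame("wrist")
for z in(71,178,215,245):print(z,proj(S,(543,-291,z)),proj(T,(543,-291,z)))
q=cv2.resize(b[160:290,100:230],(440,440),interpolation=2)
f=cv2.resize(t[110:240,330:460],(360,360),interpolation=2);f=cv2.copyMakeBorder(f,0,80,0,0,0)
cv2.imwrite("pics/end.png",np.clip(np.hstack([q,f])[...,::-1]*1.3,0,255).astype(np.uint8))
E
```

```text
37.1833 [ 426.2 -179.4  373.2]
s red [([122.6, 236.9], [120, 234, 6, 7, 35]), ([162.1, 267.2], [157, 257, 11, 16, 94])]
s br [([175.3, 211.6], [169, 209, 13, 6, 49]), ([191.7, 219.9], [179, 208, 23, 21, 290]), ([170.7, 218.3], [170, 216, 3, 5, 11]), ([187.6, 271.0], [184, 257, 8, 29, 147])]
s or [([156.2, 216.2], [154, 215, 5, 3, 12])]
s bk [([163.6, 212.7], [158, 204, 12, 18, 159]), ([183.9, 210.3], [181, 208, 7, 5, 29]), ([173.7, 259.6], [165, 253, 19, 14, 200])]
t red [([372.0, 168.2], [369, 163, 8, 11, 22]), ([378.6, 170.1], [375, 165, 9, 11, 18]), ([386.4, 177.8], [379, 172, 14, 12, 51]), ([396.0, 180.1], [394, 179, 5, 4, 10]), ([433.1, 183.7], [429, 179, 9, 11, 60]), ([392.3, 185.3], [390, 183, 7, 6, 15]), ([403.4, 188.2], [396, 182, 17, 14, 76]), ([388.7, 208.4], [366, 189, 51, 36, 230]), ([422.2, 200.9], [414, 191, 19, 20, 75]), ([411.4, 197.6], [407, 193, 10, 9, 27]), ([393.1, 217.3], [391, 216, 6, 4, 10])]
t br []
t or []
t bk [([359.7, 212.0], [357, 208, 8, 9, 45]), ([353.5, 225.7], [344, 216, 25, 19, 127])]
37.7833 [ 425.9 -179.6  372.2]
s red [([122.6, 236.9], [120, 234,
[... 275 characters left out ...]
bk [([163.6, 212.8], [158, 204, 12, 18, 160]), ([183.9, 210.3], [181, 208, 7, 5, 29]), ([173.8, 259.7], [165, 253, 19, 14, 201])]
t red [([372.8, 167.8], [370, 164, 7, 10, 17]), ([400.7, 186.2], [377, 170, 49, 40, 262]), ([433.0, 183.6], [429, 179, 9, 11, 61]), ([370.4, 193.4], [369, 191, 4, 6, 10]), ([374.9, 200.4], [367, 195, 15, 12, 55]), ([383.6, 202.0], [382, 199, 4, 7, 12]), ([391.0, 210.1], [381, 202, 20, 17, 68]), ([406.4, 217.4], [401, 213, 13, 10, 40])]
t br []
t or []
t bk [([359.5, 212.2], [357, 208, 8, 10, 44]), ([353.5, 226.2], [344, 216, 25, 19, 136])]
71 [172.4 263. ] [377.  199.4]
178 [167.2 232.2] [385.5 192.3]
215 [165.2 220.7] [388.8 189.5]
245 [163.6 211.1] [391.6 187.2]
```

Over 0.6 s no blob moved more than 0.1 px, the knob is at its predicted pixel, and the robot is clear. I'll hand in.

```bash
python3 -c "
from rig import bot
print(bot.close_job())"
```

```text
the job is handed in; nothing more can be done
None
```

The copper coil hangs by its collar in the fork of the blue arm, and I handed the job in at about 38 s.

**What I did**
- **Uprighting:** The tool only points down, and the gripper body would have fouled the knob if I had uprighted the coil from the winding grip. So I lifted it out of the rest and leaned it against the side of the green block, foot edge on the table. I re-gripped it by the pad tips at the knob's end, and most of the lean swung out under its own weight. My first knob grip held too stiffly to swing, so I had to set it back down once.
- **Block:** I stood it on the green top and let go. It was about 7 mm off centre, so I moved it to the middle and let go again.
- **Fork:** I took it by the knob, slid the neck into the fork and lowered about 80 mm along the arm's arc. I released only when the averaged force was near zero (Fz 0.02 N, sideways under 1 N).

**Last checks**
- **On release:** the fork tips shifted only 1–2 px in the wrist view, so the arm neither dropped nor sprang up.
- **Afterwards:** two scene frames 0.6 s apart agreed to 0.1 px, and the knob was within 2 px of where it should be. The gripper was well clear.
- **Not confirmed:**
  - I had reached the picture limit, so I could not view the final close-up.
  - The arm hid part of the foot from the scene camera and the robot blocked the top view. That the coil hangs upright therefore rests on the knob's position and the near-zero forces before release.
  - I did not measure the bystanders again at the end. The moves kept clear of them, and no unexpected contact forces showed.

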